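Strip the engraving coupler and set out the next order

ROBOT

A 7-joint arm with a two-finger parallel gripper is mounted at the origin on a cart in front of the work surface, level with it; the furniture and walls round the work are solid. World frame = base frame: x ahead of the robot, y to its left, z up, the work surface at z = 0. Lengths are in m, angles in rad, forces in N, time in s.
With the tool pointing down it reaches from about 0.4 to 0.925 m from the base axis. Payload 5.6 kg.
Tool frame: the origin (TCP) lies midway between the tips of the shut fingers; the grasp point (between the pads) lies 19 mm behind it (robot.hold_point_z is the distance from the TCP to the grasp point, in m); z points along the fingers, y is the line along which they close (so a half turn about z gives the same grasp; the last joint's range is limited). The gripper opens to 85 mm and grips with 20 to 120 N. Pads are 22 mm wide; open, the fingers measure 114 mm over their backs; the gripper's body (76 mm by 85 mm) begins 54 mm behind the grasp point. The pads swing forward as they close: fully open they stand 13 mm farther back than shut.
Start: joints at [1.167, 0.468, -0.012, 1.603, 0.006, 1.071, -0.056], TCP at [0.229, -0.608, 0.231] pointing down, gripper open.
Joint ranges: [-2.53, 2.53], [-0.31, 2.02], [-1.57, 1.55], [0.28, 2.44], [-1.29, 4.43], [0.15, 1.84], [-2.92, 2.92]. Speed limits (rad/s): [2.57, 2.57, 3.14, 3.14, 3.14, 3.14, 3.14].

INTERFACE

Orientations are given as a unit quaternion [x, y, z, w].
In Python, from cell import robot gives the robot as it stands.
- The arm moves only by the tool apply_moves, never from a script. Its argument "rows" is a list of rows, each a list of 5 numbers: the opening, from -1 (shut) to 1 (fully open), so that 0 is half open, then the shift along the tool's x, y, z in mm, then the turn about the tool's z in rad. A call has 1 to 5 rows; each row is the pose to reach, as a shift and turn from the pose commanded when the call began, along the tool's axes at that moment; what a row does not reach only later rows make up. A row lasts 1/10 s, in which the tool goes at most 50 mm and 8.59 degrees, less where a joint would pass 70% of its speed; a pose out of reach is approached as far as the arm can. A call with a gripper value outside its range is refused whole. The fingers move at their own pace and stop on an object; the grip force is fixed at half the most. Time passes only in rows, so rows that repeat a pose let the fingers close. It gives the time, the measured TCP pose, the force, the opening and the grip force at its end, in the units of the state.
- robot.state(): the state, without advancing time (a new reading comes with each control period).
- robot.snapshot(name): name is "scene" or "top" or "wrist"; returns a dict with "frame" (400x640x3 uint8, blue, green, red), "depth" (400x640 float32, m along the optical axis (not along the pixel's ray), 0 where there is no reading), "intrinsics" (3x3 intrinsics, pixels), "origin" and "rotation" of the camera in the world; the wrist camera has in their place "hand_eye" (4x4, takes a point from camera to tool coordinates, whose origin is the TCP and whose axes are the flange's). Camera axes: x right, y down, z forward; pixel columns grow to the right and rows downward; lengths in m; the calibration is good to about 2 mm. A picture is of the moment at which its call begins: read the wrist's pose just before it.
- robot.close_job(): hands the job in; it is judged then, once.
The state is a dict: "t": time; "joints": joint angles; "joint_velocities": joint speeds; "tau": joint torques, N m; "position": TCP position; "tool_rot": TCP orientation; "contact_force": force on the tool from outside, world axes, zero at the start; "wrist_torque": the same for the moment, N m; "finger_gap": finger opening in m; "gripper_force": force on a finger pad.
Only numpy, scipy, OpenCV 4.12 (cv2) and the standard library are available. Lean on these libraries where they do the work, as an engineer would, in place of code of your own. Each camera call takes 0.05 s, during which the arm holds its last target. There are 200 camera calls.

TASK

Get the bench ready for the next engraving order: one after another, pull back the sprung collar of each loaded socket of the twin coupler, draw the released graver out and lay it flat in the wooden tool tray. Count exactly three brass blanks into the white enamel dish and leave the fourth outside it on the board or bench, and swing the magnifier's arm until it lies straight over the index fin on its base. Leave the other things on the bench where they are.

Things in the scene. Friction and masses are not known exactly. Their poses are not given: they have to be found in the camera images.
- coupler: Twin quick coupler, fixed: base plate 100 x 132 x 10 mm, two level square barrels (bore 18, outside 26 mm) 60 mm above the bench at y = +38 mm (a) and -38 mm (b), each with a round sliding collar. Origin: centre of its underside. x points to its back (roughly away from the robot); the mouths face -x, 38 mm before the origin. Top of the collars 82 mm above the bench.
- mouth_a (a point): Middle of the mouth of socket a, 60 mm above the bench; axes as the coupler's. As the collar is pulled fully back the latch opens and a kick-out rod pushes the graver out by about 25 mm; it then stays loose in the bore, sagging up to 7 deg, about 30 mm of it still inside, and is drawn out along the coupler's -x (40 mm more clears the mouth), the collar being let go.
- mouth_b (a point): Middle of the mouth of socket b, 60 mm above the bench; axes as the coupler's. As the collar is pulled fully back the latch opens and a kick-out rod pushes the graver out by about 25 mm; it then stays loose in the bore, sagging up to 7 deg, about 30 mm of it still inside, and is drawn out along the coupler's -x (40 mm more clears the mouth), the collar being let go.
- collar_a_mid (a point): Middle of collar a: a round sleeve 44 mm across and 22 mm long round the square barrel, axis level, 60 mm above the bench top. Its axes are those of the coupler. Gripped from above across its two sides (closing along the coupler's y); nothing else lies within 28 mm of its sides.
- collar_b_mid (a point): Middle of collar b: a round sleeve 44 mm across and 22 mm long round the square barrel, axis level, 60 mm above the bench top. Its axes are those of the coupler. Gripped from above across its two sides (closing along the coupler's y); nothing else lies within 28 mm of its sides.
- collar_a (a joint): Travel in m of the round collar on the left (a) socket: 0 = forward (rest), 0.016 = fully back. It slides along the coupler's +x (away from the robot) against a spring (4 N at rest, 7 N back) and the graver's drag (10 to 20 N in all), and snaps forward when let go. Pull it to 0.015 or more, at under 0.05 m/s; a graver not wholly freed stays latched: pull again.
- collar_b (a joint): Travel in m of the round collar on the right (b) socket: 0 = forward (rest), 0.016 = fully back. It slides along the coupler's +x (away from the robot) against a spring (4 N at rest, 7 N back) and the graver's drag (10 to 20 N in all), and snaps forward when let go. Pull it to 0.015 or more, at under 0.05 m/s; a graver not wholly freed stays latched: pull again.
- graver_a: Graver in a square metal holder, 16 x 16 mm, about 0.13 kg, centre of mass at x = +19 mm; starts locked in the left (a) socket, level, cutting point outward, or is absent. Origin: mid-holder, mid-thickness; x along it to its rear (socket) end at +63 mm; point ends at -77 mm. Waist 9 mm wide in y from +41 to +53 mm. Locked, the origin is 46 mm before the coupler's (its -x) and about 80 mm stand out of the mouth.
- graver_b: Graver in a square metal holder, 16 x 16 mm, about 0.13 kg, centre of mass at x = +19 mm; starts locked in the right (b) socket, level, cutting point outward, or is absent. Origin: mid-holder, mid-thickness; x along it to its rear (socket) end at +63 mm; point ends at -77 mm. Waist 9 mm wide in y from +41 to +53 mm. Locked, the origin is 46 mm before the coupler's (its -x) and about 80 mm stand out of the mouth.
- tool_tray: Open wooden tool tray, fixed, 172 (x) x 110 (y) x 20 mm, walls 4 mm, floor 4 mm thick, inside 164 x 102 mm. Origin: centre of its underside, on the bench top; both gravers fit side by side along x.
- dish: Round white enamel dish, fixed, 138 mm across, 28 mm high, floor 5 mm above the bench, inside about 126 mm across. Origin: centre of its underside, on the bench top. Three blanks fit flat side by side at a pitch of 34 mm.
- mag_arm (a joint): Swing of the magnifier arm about its upright post, rad, counter-clockwise from above positive, from -0.6 to 1.2; 0 = the arm lies straight over the index fin. A stiff hinge (0.12 N m): the arm stays where it is left.
- mag_knob (a point): Grip knob at the end of the magnifier arm: an upright black pin 14 mm across, this point 85 mm above the bench, 10 mm below the pin's top and 150 mm from the post's axis. The round lens frame (69 mm across, top 58 mm above the bench) lies just inboard of it.
- mag_axis (a point): Axis of the magnifier's post (a 80 mm round dark base, fixed), 48 mm above the bench. The frame is fixed; its -x points from the post to the index fin.
- mag_index (a point): Top of the index fin, a bright steel fin 4 mm wide and 28 mm long standing on the rim of the base, 38 mm above the bench; this point is 44 mm from the post's axis: the mark for the arm.
- blank_1: Brass blank: plain bar 70 (x) x 18 (y) x 13 (z) mm, about 0.13 kg; origin at its centre. It starts lying flat on the wooden stock board, across it, 55 mm from the next.
- blank_2: Brass blank: plain bar 70 (x) x 18 (y) x 13 (z) mm, about 0.13 kg; origin at its centre. It starts lying flat on the wooden stock board, across it, 55 mm from the next.
- blank_3: Brass blank: plain bar 70 (x) x 18 (y) x 13 (z) mm, about 0.13 kg; origin at its centre. It starts lying flat on the wooden stock board, across it, 55 mm from the next.
- blank_4: Brass blank: plain bar 70 (x) x 18 (y) x 13 (z) mm, about 0.13 kg; origin at its centre. It starts lying flat on the bench in front of the coupler.
- stock_board: Flat wooden stock board, fixed, 172 (x) x 88 (y) x 22 mm, on which three of the blanks lie; origin: centre of its underside. A flex-shaft motor hangs over the bench beyond it (its axis 0.12 m past the far end, 100 mm thick, from 0.39 m above the bench up): keep wrists clear of it.
- dropper_bottle: Bystander: white bottle with a needle tip, 47 mm across, 136 mm high; origin under its centre.
- bur_dome: Bystander: bur tub with a clear cover, 54 mm across, 70 mm high; origin under its centre.
- watch_case: Bystander: wrist watch without band, 50 x 34 x 10 mm, lying flat; origin near its underside's centre.

How it is judged:
On the way:
1. a collar has been pulled back (value of joint any of collar_a, collar_b above 0.008 m), for 0.05 s.
At the end, for the whole second after the job is handed in: Each graver present lies level on the tray's floor (centre within 30 mm along, 50 mm across); exactly three blanks in the dish (centre within 55 mm, under 45 mm high), the fourth outside it (centre over 70 mm off), not on the floor; magnifier arm within 0.07 rad of the fin; all at rest (((horizontal distance between each of blank_1, blank_2, blank_3 and dish below 0.055 m and z of blank_1 in the frame of dish between 0.004 and 0.045 m and z of blank_2 in the frame of dish between 0.004 and 0.045 m and z of blank_3 in the frame of dish between 0.004 and 0.045 m and horizontal distance between blank_4 and dish above 0.07 m and height (world z) of blank_4 above -0.03 m) or (horizontal distance between each of blank_1, blank_2, blank_4 and dish below 0.055 m and z of blank_1 in the frame of dish between 0.004 and 0.045 m and z of blank_2 in the frame of dish between 0.004 and 0.045 m and horizontal distance between blank_3 and dish above 0.07 m and height (world z) of blank_3 above -0.03 m and z of blank_4 in the frame of dish between 0.004 and 0.045 m) or (horizontal distance between each of blank_1, blank_3, blank_4 and dish below 0.055 m and z of blank_1 in the frame of dish between 0.004 and 0.045 m and horizontal distance between blank_2 and dish above 0.07 m and height (world z) of blank_2 above -0.03 m and z of blank_3 in the frame of dish between 0.004 and 0.045 m and z of blank_4 in the frame of dish between 0.004 and 0.045 m) or (horizontal distance between blank_1 and dish above 0.07 m and height (world z) of blank_1 above -0.03 m and horizontal distance between each of blank_2, blank_3, blank_4 and dish below 0.055 m and z of blank_2 in the frame of dish between 0.004 and 0.045 m and z of blank_3 in the frame of dish between 0.004 and 0.045 m and z of blank_4 in the frame of dish between 0.004 and 0.045 m)) and linear speed of each of blank_1, blank_2, blank_3, blank_4, graver_a, graver_b below 0.02 m/s and x of graver_a in the frame of tool_tray between -0.03 and 0.03 m and y of graver_a in the frame of tool_tray between -0.05 and 0.05 m and z of graver_a in the frame of tool_tray between 0.005 and 0.02 m and angle between each of graver_a, graver_b's own x axis and vertical above 1.45 rad and x of graver_b in the frame of tool_tray between -0.03 and 0.03 m and y of graver_b in the frame of tool_tray between -0.05 and 0.05 m and z of graver_b in the frame of tool_tray between 0.005 and 0.02 m and value of joint mag_arm between -0.07 and 0.07 rad); the robot touches nothing.
It fails at once if a bystander (dropper bottle) is shifted by more than 30 mm (distance of dropper_bottle from where it was at the start of the episode above 0.03 m).
It fails at once if a bystander (bur dome) is shifted by more than 30 mm (distance of bur_dome from where it was at the start of the episode above 0.03 m).
It fails at once if a bystander (watch case) is shifted by more than 30 mm (distance of watch_case from where it was at the start of the episode above 0.03 m).
Of graver_a, graver_b only 1 to 2 are there at a start; the rules pass over those that are not, and their reading is None.
At some moment in a run one of blank_4 may be knocked a few centimetres aside while the robot is not near it.
Once in a run the grip may slacken for a moment while it holds something.
It also fails if it takes over 210 s, if anything falls off the work surface, if the arm or the gripper's body presses on something with over 40 N, if the wrist force passes 120 N, or if a joint passes its speed limit or range.

## Working session

There is one attempt and no reset: what is moved stays moved. The work goes in short steps, Python scripts to look and compute and a tool call to move; the robot and the scene stay as the last step left them, time stands still between calls to the robot, and variables do not carry over. Pictures are saved under pics/ and viewed, at most 14 in all, crops included, and the job is handed in when it is done.

Besides the shell and the picture viewer there is one more tool, called as name([rows], argument=value, ...), one row to a line, values as JSON. apply_moves: Moves the arm, as the interface text tells. Its arguments: {"type":"object","properties":{"rows":{"type":"array"}},"required":["rows"]}

```bash
mkdir -p pics; ls
cat > h.py <<'E'
import numpy as np,cv2,pickle
from scipy.spatial.transform import Rotation as R
from cell import robot
def snap(n):
    st=robot.state(); s=robot.snapshot(n)
    if n=="wrist":
        T=np.eye(4);T[:3,:3]=R.from_quat(st["tool_rot"]).as_matrix();T[:3,3]=st["position"]
        M=T@s["hand_eye"]; s["origin"]=M[:3,3]; s["rotation"]=M[:3,:3]
    return s
def xyz(s):
    K=np.array(s["intrinsics"]);d=s["depth"];v,u=np.mgrid[:d.shape[0],:d.shape[1]]
    P=np.stack([(u-K[0,2])/K[0,0]*d,(v-K[1,2])/K[1,1]*d,d],-1)
    return P@np.array(s["rotation"]).T+np.array(s["origin"])
def px(s,p):
    c=np.array(s["rotation"]).T@(np.array(p)-np.array(s["origin"]));q=np.array(s["intrinsics"])@c
    return q[:2]/q[2]
def st():
    s=robot.state();r=R.from_quat(s["tool_rot"]).as_matrix()
    print("t",s["t"],"p",np.round(s["position"],4),"x",np.round(r[:,0],3),"y",np.round(r[:,1],3),"z",np.round(r[:,2],3),"F",np.round(s["contact_force"],1),"gap",s["finger_gap"],s["gripper_force"],"j",np.round(s["joints"],2))
E
python3 - <<'E'
from h import *
st()
for n in("top","scene"):
    s=snap(n);pickle.dump(s,open(n+".pkl","wb"));cv2.imwrite(f"pics/{n}0.png",cv2.resize(s["frame"],(800,500)));print(n,s["origin"],np.round(s["rotation"],3).tolist(),s["intrinsics"])
E
```

```text
pics
t 0.0 p [ 0.2292 -0.6077  0.2303] x [ 0.936  0.353 -0.   ] y [ 0.353 -0.936 -0.002] z [-0.001  0.002 -1.   ] F [-0.4  0.4  0.4] gap 0.08555069620008736 0.0 j [ 1.17  0.47 -0.01  1.6   0.01  1.07 -0.06]
top [ 0.14324424 -0.20190758  1.62847488] [0.787, -0.601, 0.081, -0.111] [[481.65287539   0.         325.35917608]
 [  0.         481.65287539 198.48444266]
 [  0.           0.           1.        ]]
scene [-0.04534384  0.63441092  0.93005701] [-0.315, 0.858, -0.38, 0.141] [[423.53794456   0.         327.75811272]
 [  0.         423.53794456 194.6772712 ]
 [  0.           0.           1.        ]]
```

```bash
sed -i 's/    return s$/    else: s["rotation"]=R.from_quat(s["rotation"]).as_matrix()\n    return s/' h.py
python3 - <<'E'
from h import *
for n in("top","scene"):
    s=pickle.load(open(n+".pkl","rb"));s["rotation"]=R.from_quat(s["rotation"]).as_matrix();pickle.dump(s,open(n+".pkl","wb"))
    P=xyz(s);d=s["depth"];print(n,P[200,320],P[100,320],P[300,320],d.min(),np.round(s["rotation"],2).tolist())
E
```

```text
top [ 0.57392019 -0.05459756 -0.00291674] [0.87618311 0.02645514 0.14186908] [ 0.25609824 -0.13827821 -0.24433258] 0.0 [[0.26, -0.93, 0.26], [-0.96, -0.25, 0.08], [-0.01, -0.27, -0.96]]
scene [ 0.62235216 -0.10971052  0.00194812] [ 0.94111373 -0.47627217  0.08772276] [0.35804779 0.19192128 0.03863862] 0.0 [[-0.76, -0.43, 0.48], [-0.65, 0.51, -0.56], [-0.0, -0.74, -0.67]]
```

View pics/top0.png

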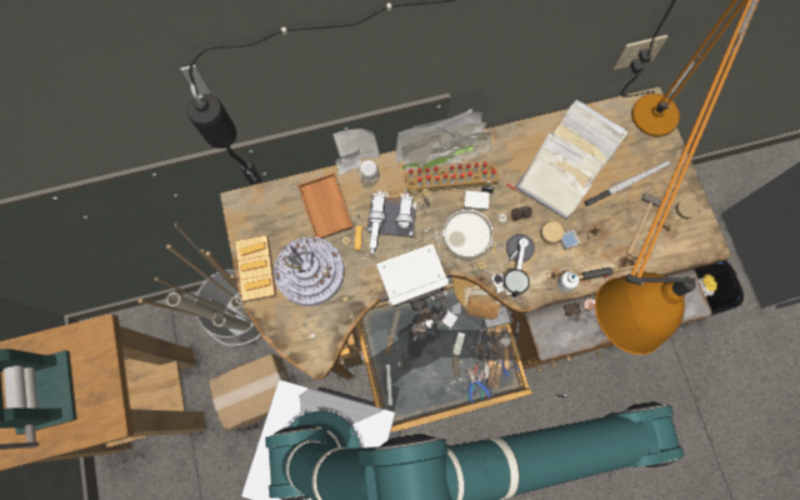

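View pics/scene0.png

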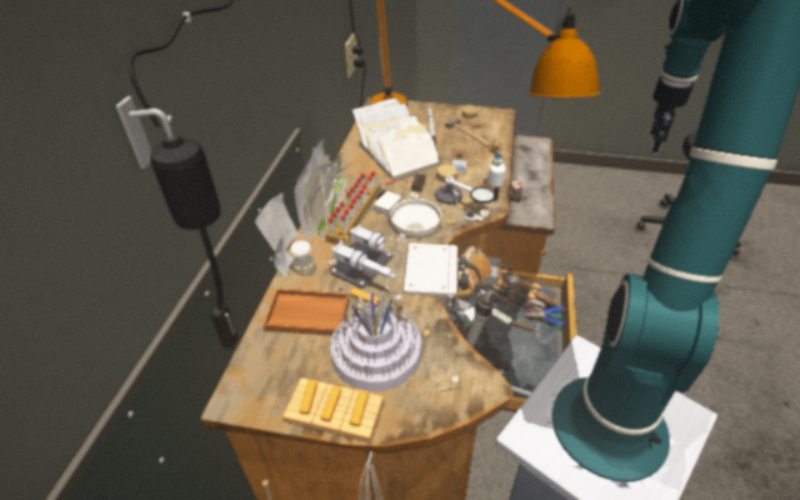

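Run:
```python
from h import *
s=pickle.load(open("top.pkl","rb"))
c=s["frame"][130:250,290:435];cv2.imwrite("pics/t1.png",cv2.resize(c,None,fx=5,fy=5,interpolation=cv2.INTER_CUBIC)[:600])
c=s["frame"][125:255,180:310];cv2.imwrite("pics/t2.png",cv2.resize(c,None,fx=4.6,fy=4.6,interpolation=cv2.INTER_CUBIC))
P=xyz(s)
for n,(u,v) in dict(board=(255,290),rot=(308,240),rot2=(308,270),rot3=(306,285),tray=(326,205),cpl=(392,225),dish=(470,240),lens=(516,282),mag=(522,240),lamp=(640,310),white=(412,275),bottle=(568,281)).items():
    a=P[int(v/1.25),int(u/1.25)];print(n,np.round(a,3))
Z=P[...,2];v,u=np.mgrid[:400,:640]
m=(u>225)&(u<278)&(v>185)&(v<245);print("rotmax",Z[m].max())
```

```text
board [0.355 0.294 0.021]
rot [0.512 0.183 0.087]
rot2 [0.419 0.141 0.162]
rot3 [0.394 0.152 0.086]
tray [0.646 0.188 0.001]
cpl [ 0.634 -0.013  0.014]
dish [ 0.653 -0.237  0.001]
lens [ 0.555 -0.379  0.056]
mag [ 0.673 -0.371  0.054]
lamp [ 0.473 -0.6    0.402]
white [ 0.509 -0.105  0.011]
bottle [ 0.592 -0.511  0.069]
rotmax 1.6284748841306533
```

View pics/t1.png

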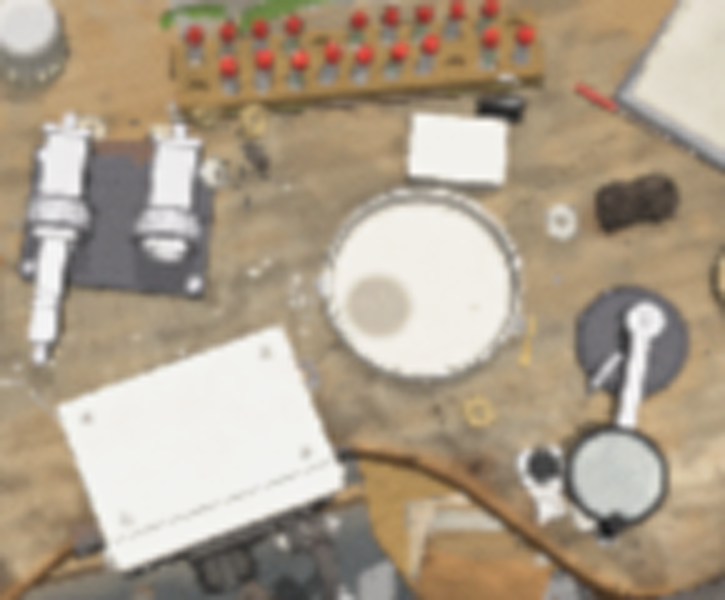

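View pics/t2.png

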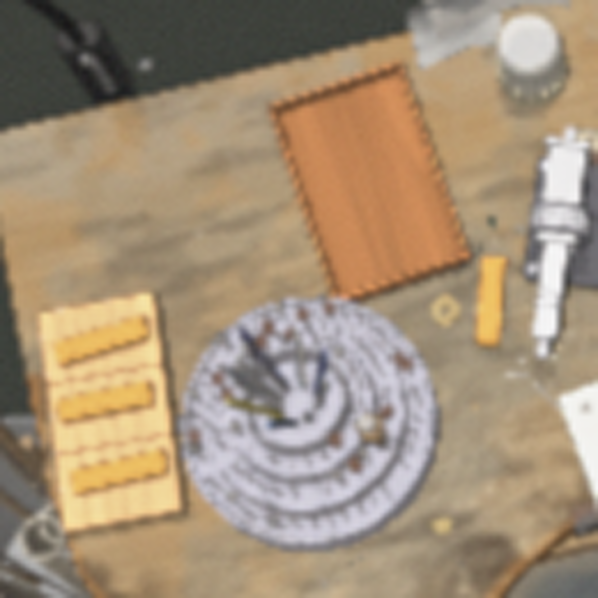

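```bash
cat >> h.py <<'E'
def ray(s,u,v,z):
    K=np.array(s["intrinsics"]);d=s["rotation"]@np.array([(u-K[0,2])/K[0,0],(v-K[1,2])/K[1,1],1]);o=np.array(s["origin"])
    return (o+d*(z-o[2])/d[2])
E
python3 - <<'E'
from h import *
s=pickle.load(open("top.pkl","rb"))
A=lambda u,v,z:ray(s,290+u/5,130+v/5,z)
B=lambda u,v,z:ray(s,180+u/4.6,125+v/4.6,z)
for n,q in dict(tray=[B(272,105,.02),B(405,65,.02),B(470,258,.02),B(340,298,.02)],b4=[B(492,258,.013),B(488,345,.013)],b1=[B(58,355,.035),B(148,325,.035)],b2=[B(58,408,.035),B(152,395,.035)],b3=[B(73,485,.035),B(165,458,.035)],board=[B(40,312,.022),B(155,293,.022),B(183,513,.022),B(65,530,.022)],
 collar=[A(58,213,.082),A(166,225,.082)],grav=[A(40,355,.06),A(55,235,.068)],barrel=[A(68,125,.073),A(178,140,.073)],base=[A(35,138,.01),A(213,155,.01),A(203,297,.01),A(22,275,.01)],dish=[A(423,188,.028),A(425,378,.028),A(328,285,.028),A(520,285,.028)],mag=[A(646,320,.06),A(632,340,.01)],knob=[A(607,525,.095)],lens=[A(617,477,.058)],fin=[A(593,385,.038),A(618,357,.038)],watch=[A(542,485,.01)],rot=[A(0,0,0)]).items():
    q=np.array(q);print(n,np.round(q[:,:2],3).tolist(),"mean",np.round(q.mean(0)[:2],3),"len",np.round(np.linalg.norm(np.diff(q[:,:2],axis=0),axis=1),3),"yaw",np.round(np.degrees(np.arctan2(*(q[-1]-q[0])[[1,0]])),1))
P=xyz(s)
for n,(a,b,c,d) in dict(b4=(284,294,180,201),knob=(405,418,230,240),collar=(294,310,165,180),rot=(222,276,190,245),dropper=(445,465,214,234)).items():
    Q=P[c:d,a:b];print(n,"zmax",np.round(np.sort(Q[...,2].ravel()[Q[...,2].ravel()<.5])[-5:],3))
E
```

```text
tray [[0.679, 0.274], [0.738, 0.184], [0.599, 0.09], [0.543, 0.176]] mean [0.64  0.181] len [0.108 0.168 0.103] yaw -144.0
b4 [[0.606, 0.075], [0.539, 0.058]] mean [0.572 0.066] len [0.069] yaw -166.0
b1 [[0.442, 0.362], [0.482, 0.305]] mean [0.462 0.334] len [0.07] yaw -55.3
b2 [[0.403, 0.349], [0.431, 0.284]] mean [0.417 0.317] len [0.07] yaw -66.6
b3 [[0.351, 0.318], [0.388, 0.26]] mean [0.37  0.289] len [0.069] yaw -57.8
board [[0.473, 0.391], [0.51, 0.312], [0.354, 0.237], [0.319, 0.317]] mean [0.414 0.314] len [0.088 0.173 0.087] yaw -154.1
collar [[0.628, 0.024], [0.639, -0.049]] mean [ 0.634 -0.013] len [0.074] yaw -81.5
grav [[0.534, 0.011], [0.617, 0.023]] mean [0.576 0.017] len [0.083] yaw 8.8
barrel [[0.694, 0.036], [0.703, -0.04]] mean [ 0.699 -0.002] len [0.077] yaw -83.1
base [[0.701, 0.066], [0.722, -0.061], [0.617, -0.081], [0.6, 0.046]] mean [ 0.66  -0.008] len [0.128 0.106 0.128] yaw -168.9
dish [[0.73, -0.211], [0.596, -0.245], [0.643, -0.164], [0.678, -0.293]] mean [ 0.662 -0.228] len [0.138 0.094 0.133] yaw -122.3
mag [[0.666, -0.379], [0.666, -0.378]] mean [ 0.666 -0.379] len [0.001] yaw 100.1
knob [[0.512, -0.38]] mean [ 0.512 -0.38 ] len [] yaw 0.0
lens [[0.555, -0.384]] mean [ 0.555 -0.384] len [] yaw 0.0
fin [[0.618, -0.357], [0.642, -0.369]] mean [ 0.63  -0.363] len [0.027] yaw -27.0
watch [[0.548, -0.341]] mean [ 0.548 -0.341] len [] yaw 0.0
rot [[0.801, 0.122]] mean [0.801 0.122] len [] yaw 0.0
b4 zmax [0.019 0.019 0.02  0.02  0.021]
knob zmax [0.098 0.099 0.099 0.1   0.102]
collar zmax [0.087 0.088 0.088 0.088 0.091]
rot zmax [0.181 0.182 0.182 0.183 0.184]
dropper zmax [0.092 0.094 0.101 0.101 0.107]
```

```bash
cat >> h.py <<'E'
def plan(p,yaw=None,deg=True):
    s=robot.state();r=R.from_quat(s["tool_rot"]).as_matrix();d=r.T@(np.array(p)-s["position"])
    cur=np.degrees(np.arctan2(r[1,0],r[0,0]));t=0 if yaw is None else -np.radians((yaw-cur+180)%360-180)
    print("shift mm",np.round(d*1000,1),"dist",round(np.linalg.norm(d)*1000),"curyaw",round(cur,1),"turn",round(t,3))
E
python3 - <<'E'
from h import *
s=pickle.load(open("top.pkl","rb"));P=xyz(s).reshape(-1,3)
m=(P[:,2]>.2)&(P[:,1]<-.3)&(P[:,0]>.3)&(s["depth"].ravel()>0);Q=P[m]
for z in np.arange(.2,.6,.05):
    q=Q[(Q[:,2]>z)&(Q[:,2]<z+.05)]
    if len(q):print(round(z,2),len(q),q.min(0).round(2),q.max(0).round(2))
plan([.50,-.35,.23],-12)
E
```

```text
0.2 1562 [ 1.07 -0.95  0.2 ] [ 1.45 -0.3   0.25]
0.25 1688 [ 0.41 -0.92  0.25] [ 1.43 -0.3   0.3 ]
0.3 2382 [ 0.4  -0.87  0.3 ] [ 1.4  -0.3   0.35]
0.35 2799 [ 0.42 -0.73  0.35] [ 1.32 -0.3   0.4 ]
0.4 2132 [ 0.45 -0.69  0.4 ] [ 1.25 -0.3   0.45]
0.45 1515 [ 0.51 -0.69  0.45] [ 1.21 -0.3   0.5 ]
0.5 686 [ 0.75 -0.65  0.5 ] [ 1.1  -0.3   0.55]
0.55 425 [ 0.96 -0.67  0.55] [ 1.12 -0.63  0.6 ]
shift mm [ 344.3 -145.6    0.6] dist 374 curyaw 20.7 turn 0.57
```

apply_moves([
  [1, 102, -186, 0, 0.57],
  [1, 102, -186, 0, 0.57],
  [1, 102, -186, 0, 0.57],
  [1, 102, -186, 0, 0.57],
  [1, 102, -186, 0, 0.57],
])

```text
t: 0.6
position: [0.2599, -0.3928, 0.2308]
tool_rot: [0.995, -0.103, -0.001, -0.002]
contact_force: [0.6, -0.4, 0.3]
finger_gap: 0.0852
gripper_force: 0.0
```

```bash
python3 -c "
from h import *
st();plan([.46,-.36,.25],-12)"
```

```text
t 0.6 p [ 0.2599 -0.3928  0.2308] x [ 0.979 -0.205 -0.001] y [-0.205 -0.979 -0.003] z [-0.001  0.003 -1.   ] F [ 0.6 -0.4  0.3] gap 0.08521930898859487 0.0 j [ 0.9   0.17  0.01  2.03 -0.    0.95 -0.86]
shift mm [189.1 -73.1 -19.3] dist 204 curyaw -11.8 turn 0.003
```

apply_moves([
  [1, 189, -73, -19, 0],
  [1, 189, -73, -19, 0],
  [1, 189, -73, -19, 0],
  [1, 189, -73, -19, 0],
  [1, 189, -73, -19, 0],
])

```text
t: 1.1
position: [0.4661, -0.363, 0.2503]
tool_rot: [0.995, -0.1, 0.002, -0.001]
contact_force: [0.3, 0.5, -0.7]
finger_gap: 0.0855
gripper_force: 0.0
```

```bash
python3 -c "
from h import *
st();s=snap('wrist');pickle.dump(s,open('w1.pkl','wb'));cv2.imwrite('pics/w1.png',s['frame'])
for p in [(.666,-.379,.05),(.512,-.38,.095),(.63,-.363,.038)]: print(px(s,p))"
```

```text
t 1.1 p [ 0.4661 -0.363   0.2503] x [ 0.98  -0.199  0.004] y [-0.199 -0.98  -0.002] z [ 0.004  0.001 -1.   ] F [ 0.3  0.5 -0.7] gap 0.08548687436308557 0.0 j [ 0.67  0.35 -0.07  1.73  0.03  1.06 -1.19]
[293.31602239 -51.03485518]
[330.03841132 132.96010397]
[286.21709455   3.52142442]
```

View pics/w1.png

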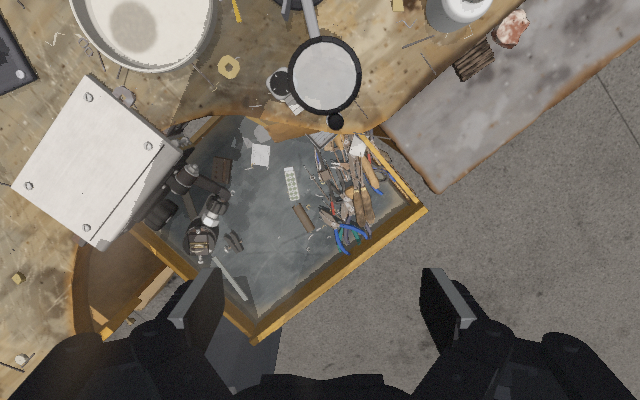

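apply_moves([
  [1, 90, 0, -20, 0],
  [1, 90, 0, -20, 0],
  [1, 90, 0, -20, 0],
])

```text
t: 1.45
position: [0.551, -0.3852, 0.2702]
tool_rot: [0.995, -0.103, 0.001, 0.0]
contact_force: [0.4, 0.8, -0.3]
finger_gap: 0.0855
gripper_force: 0.0
```

```bash
python3 -c "
from h import *
s=pickle.load(open('w1.pkl','rb'));print('knob',ray(s,336.5,120.5,.095))
st();s=snap('wrist');pickle.dump(s,open('w2.pkl','wb'));cv2.imwrite('pics/w2.png',cv2.resize(s['frame'][:230,160:460],None,fx=2.6,fy=2.6))
"
```

```text
knob [ 0.52116786 -0.38741793  0.095     ]
t 1.45 p [ 0.551  -0.3852  0.2702] x [ 0.979 -0.205  0.003] y [-0.205 -0.979 -0.   ] z [ 0.003 -0.001 -1.   ] F [ 0.4  0.8 -0.3] gap 0.08548380487627319 0.0 j [ 0.61  0.47 -0.07  1.5   0.03  1.16 -1.24]
```

View pics/w2.png

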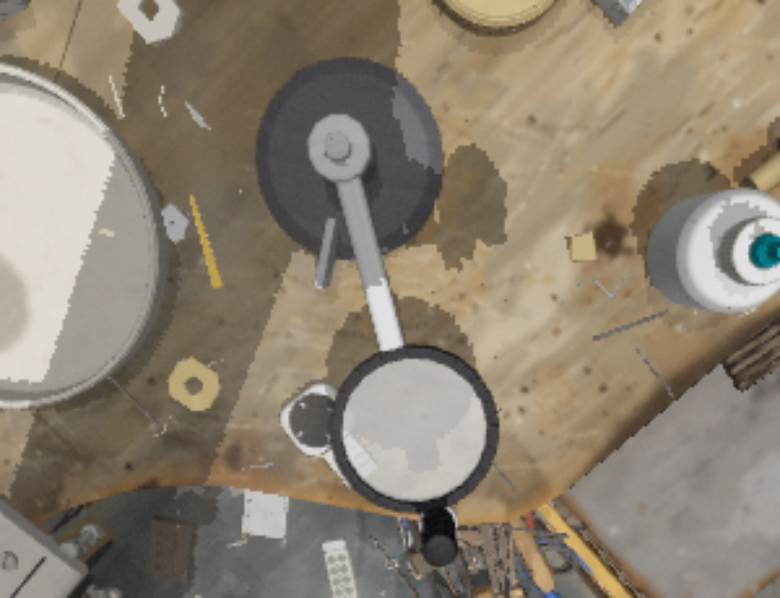

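```bash
python3 -c "
from h import *
s=pickle.load(open('w2.pkl','rb'));A=lambda u,v,z:ray(s,160+u/2.6,v/2.6,z).round(4)
P=xyz(s);print('depth post',P[int(147/2.6),int(160+338/2.6)],'knob',P[int(548/2.6),int(160+440/2.6)],'fin',P[int(252/2.6),int(160+326/2.6)],'base',P[int(110/2.6),int(160+290/2.6)])
zp=P[int(147/2.6),int(160+338/2.6)][2]
print(A(338,147,zp),'knob',A(440,548,.095),'fin',A(331,220,.038),A(320,287,.038),'base',A(350,158,.024))
"
```

```text
depth post [ 0.66919477 -0.380243    0.06792093] knob [ 0.52149657 -0.38698183  0.09460688] fin [ 0.63630025 -0.36423524  0.03821398] base [ 0.69337957 -0.36032345  0.01511541]
[ 0.6687 -0.3801  0.0679] knob [ 0.5208 -0.3871  0.095 ] fin [ 0.6468 -0.3692  0.038 ] [ 0.6225 -0.3587  0.038 ] base [ 0.6692 -0.3812  0.024 ]
```

```bash
python3 -c "
from h import *
plan([.5205,-.387,.13],2.6);plan([.5205,-.387,.068],2.6)"
```

```text
shift mm [-26.7   7.3 139.5] dist 142 curyaw -11.9 turn -0.254
shift mm [-26.6   7.3 201.5] dist 203 curyaw -11.9 turn -0.254
```

apply_moves([
  [0, -27, 7, 40, -0.15],
  [0, -27, 7, 90, -0.25],
  [0, -27, 7, 140, -0.25],
  [0, -27, 7, 180, -0.25],
  [0, -27, 7, 202, -0.25],
])

```text
t: 2.0
position: [0.5146, -0.3858, 0.0641]
tool_rot: [1.0, 0.019, -0.003, -0.002]
contact_force: [-0.6, -0.2, 1.5]
finger_gap: 0.0429
gripper_force: 0.0
```

apply_moves([
  [-1, 0, 0, 0, 0],
  [-1, 0, 0, 0, 0],
  [-1, 0, 0, 0, 0],
  [-1, 0, 0, 0, 0],
  [-1, 0, 0, 0, 0],
])

```text
t: 2.5
position: [0.5183, -0.3868, 0.069]
tool_rot: [1.0, 0.02, -0.001, 0.0]
contact_force: [-4.6, -0.8, -2.1]
finger_gap: 0.0121
gripper_force: 58.9
```

```bash
python3 -c "
from h import *
st()
s=robot.state();p=s['position'];c=np.array([.669,-.3805]);v=p[:2]-c
for a in (-6,-12,-18,-24,-27.6):
    w=R.from_euler('z',a,degrees=True).as_matrix()[:2,:2]@v+c;plan([*w,p[2]],2.6+a)"
```

```text
t 2.5 p [ 0.5183 -0.3868  0.069 ] x [ 0.999  0.04  -0.001] y [ 0.04  -0.999  0.001] z [-0.001 -0.001 -1.   ] F [-4.6 -0.8 -2.1] gap 0.012074093581597677 58.92949461936951 j [ 0.66  0.66 -0.1   1.71  0.09  0.78 -1.01]
shift mm [  0.8 -15.8  -0. ] dist 16 curyaw 2.3 turn 0.099
shift mm [  3.2 -31.4  -0. ] dist 32 curyaw 2.3 turn 0.204
shift mm [  7.3 -46.6  -0.1] dist 47 curyaw 2.3 turn 0.309
shift mm [ 12.9 -61.4  -0.1] dist 63 curyaw 2.3 turn 0.413
shift mm [ 17.  -69.9  -0.1] dist 72 curyaw 2.3 turn 0.476
```

apply_moves([
  [-1, 1, -16, 0, 0.1],
  [-1, 3, -31, 0, 0.2],
  [-1, 7, -47, 0, 0.31],
  [-1, 13, -61, 0, 0.41],
  [-1, 17, -70, 0, 0.48],
])

```text
t: 3.0
position: [0.5329, -0.3137, 0.069]
tool_rot: [0.976, -0.219, -0.001, -0.0]
contact_force: [-4.5, 0.8, -2.0]
finger_gap: 0.012
gripper_force: 59.3
```

apply_moves([
  [-1, 0, 0, 0, 0],
  [-1, 0, 0, 0, 0],
  [-1, 0, 0, 0, 0],
])

```text
t: 3.3
position: [0.5329, -0.3138, 0.069]
tool_rot: [0.976, -0.217, -0.001, -0.001]
contact_force: [-4.4, 2.9, -0.4]
finger_gap: 0.0117
gripper_force: 59.4
```

```bash
python3 -c "
from h import *
st();v=robot.state()['position'][:2]-np.array([.669,-.3805]);print(np.degrees(np.arctan2(v[1],v[0])))"
```

```text
t 3.3 p [ 0.5329 -0.3138  0.069 ] x [ 0.905 -0.425 -0.002] y [-0.425 -0.905 -0.001] z [-0.002  0.002 -1.   ] F [-4.4  2.9 -0.4] gap 0.01166580576879059 59.4388210773468 j [ 0.47  0.61  0.01  1.79 -0.01  0.74 -1.52]
153.90658605521512
```

apply_moves([
  [0.2, 0, 0, 0, 0],
  [0.2, 0, 0, 0, 0],
  [0.2, 0, 0, -50, 0],
  [0.2, 0, 0, -100, 0],
  [0.2, 0, 0, -150, 0],
])

```text
t: 3.8
position: [0.5344, -0.3153, 0.221]
tool_rot: [0.976, -0.218, 0.001, 0.0]
contact_force: [1.5, -1.1, -0.1]
finger_gap: 0.0513
gripper_force: 0.0
```

apply_moves([
  [1, 15, 0, -40, -0.1],
  [1, 30, 0, -60, -0.2],
  [1, 30, 0, -60, -0.2],
])

```text
t: 4.1
position: [0.5645, -0.3295, 0.2838]
tool_rot: [0.993, -0.118, 0.005, 0.002]
contact_force: [-0.2, -0.4, -0.7]
finger_gap: 0.0856
gripper_force: 0.0
```

```bash
python3 -c "
from h import *
st();s=snap('wrist');pickle.dump(s,open('w3.pkl','wb'));cv2.imwrite('pics/w3.png',cv2.resize(s['frame'][:250,180:480],None,fx=2.4,fy=2.4))
"
```

```text
t 4.1 p [ 0.5645 -0.3295  0.2838] x [ 0.972 -0.235  0.011] y [-0.235 -0.972  0.002] z [ 0.01  -0.005 -1.   ] F [-0.2 -0.4 -0.7] gap 0.08558476630766816 0.0 j [ 0.49  0.42 -0.02  1.55  0.01  1.16 -1.34]
```

View pics/w3.png

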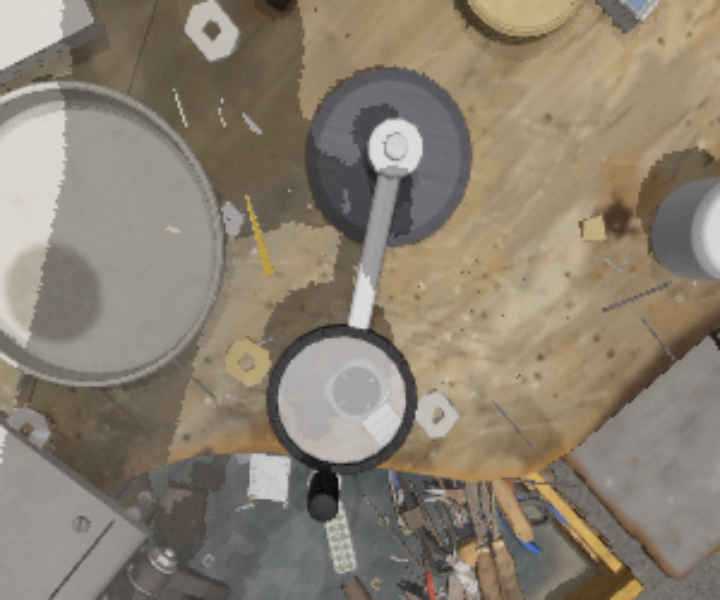

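```bash
python3 -c "
from h import *
s=pickle.load(open('w3.pkl','rb'));A=lambda u,v,z:ray(s,180+u/2.4,v/2.4,z).round(4)
k=A(322,504,.095);a=A(396,146,.068);v=(k-a)[:2];print(k,a,np.linalg.norm(v),np.degrees(np.arctan2(v[1],v[0])))
print('dish right edge',A(221,245,.028))
plan([.50,.0,.27],9.5)
"
```

```text
[ 0.5357 -0.3156  0.095 ] [ 0.6693 -0.3794  0.068 ] 0.14805201788560673 154.47342928074212
dish right edge [ 0.6501 -0.2939  0.028 ]
shift mm [-138.7 -304.4    9.7] dist 335 curyaw -13.7 turn -0.405
```

apply_moves([
  [1, -60, -150, 0, -0.2],
  [1, -60, -150, 0, -0.2],
  [1, -60, -150, 0, -0.2],
  [1, -110, -250, 0, -0.4],
  [1, -110, -250, 0, -0.4],
])

```text
t: 4.65
position: [0.5164, -0.0797, 0.2771]
tool_rot: [0.997, 0.082, -0.001, -0.0]
contact_force: [0.6, 0.4, 0.2]
finger_gap: 0.0854
gripper_force: 0.0
```

```bash
python3 -c "
from h import *
st();plan([.54,.02,.28],9.5)
"
```

```text
t 4.65 p [ 0.5164 -0.0797  0.2771] x [ 0.987  0.163 -0.002] y [ 0.163 -0.987 -0.001] z [-0.002  0.    -1.   ] F [0.6 0.4 0.2] gap 0.08536472131361107 0.0 j [ 0.27  0.22 -0.2   1.85  0.05  1.08 -1.36]
shift mm [ 39.5 -94.5  -3. ] dist 102 curyaw 9.4 turn -0.002
```

apply_moves([
  [1, 40, -95, 0, 0],
  [1, 40, -95, 0, 0],
  [1, 40, -95, 0, 0],
  [1, 40, -95, 0, 0],
])

```text
t: 5.05
position: [0.5415, 0.0199, 0.2771]
tool_rot: [0.997, 0.082, -0.001, -0.0]
contact_force: [-0.0, -0.7, 0.4]
finger_gap: 0.0855
gripper_force: 0.0
```

```bash
python3 -c "
from h import *
st();s=snap('wrist');pickle.dump(s,open('w4.pkl','wb'));cv2.imwrite('pics/w4.png',cv2.resize(s['frame'][:290,140:520],None,fx=2.05,fy=2.05))
"
```

```text
t 5.05 p [0.5415 0.0199 0.2771] x [ 0.987  0.163 -0.002] y [ 0.163 -0.987 -0.   ] z [-0.002  0.    -1.   ] F [-0.  -0.7  0.4] gap 0.08547938367344877 0.0 j [ 0.12  0.26 -0.26  1.8   0.07  1.09 -1.57]
```

View pics/w4.png

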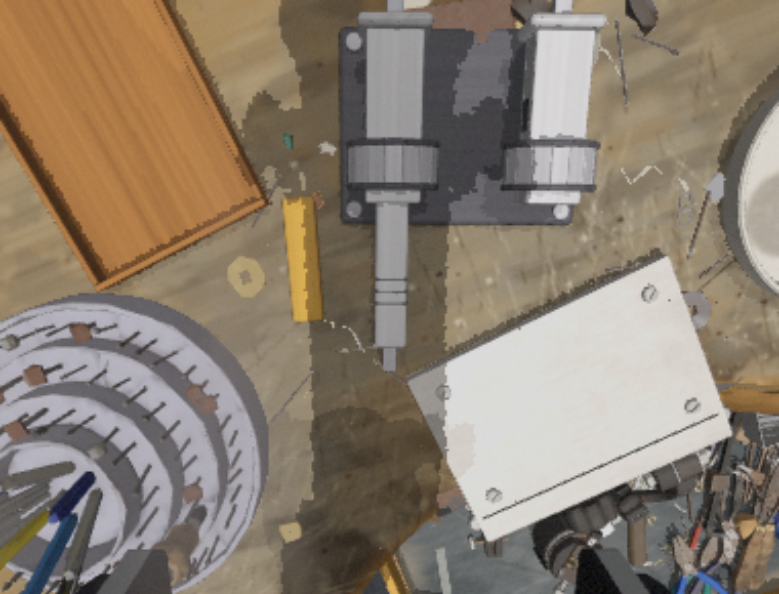

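```bash
python3 -c "
from h import *
s=pickle.load(open('w4.pkl','rb'));f=2.05;A=lambda u,v,z:ray(s,140+u/f,v/f,z).round(4)
P=xyz(s)
def box(u0,u1,v0,v1,z0,z1):
    q=P[int(v0/f):int(v1/f),int(140+u0/f):int(140+u1/f)].reshape(-1,3);q=q[(q[:,2]>z0)&(q[:,2]<z1)];return q
ex=np.array([.987,.163])
def axis(n,q):
    c=q[:,:2].mean(0);w=np.linalg.eigh(np.cov((q[:,:2]-c).T))[1][:,1];print(n,len(q),c.round(4),'z',np.percentile(q[:,2],[5,50,95]).round(4),'yaw',np.degrees(np.arctan(w[1]/w[0])).round(2))
axis('shank',box(365,420,205,335,.064,.073));axis('barrel',box(355,435,40,130,.068,.078))
q=box(335,450,125,200,.079,.09);axis('collartop',q);print((q[:,:2]@ex).min(),(q[:,:2]@ex).max())
axis('b4',box(270,335,190,330,.009,.02))
print('base',A(341,28,.01),A(343,222,.01),A(573,222,.01),'tip',A(390,370,.06),'collar',A(393,141,.078),A(393,187,.078),'tray',A(268,203,.02),A(98,288,.02),A(165,0,.02))
"
```

```text
shank 981 [0.5864 0.0182] z [0.0658 0.0672 0.0685] yaw 9.16
barrel 1234 [0.6682 0.031 ] z [0.0719 0.0733 0.0746] yaw 6.53
collartop 581 [0.6345 0.0257] z [0.0793 0.0812 0.0831] yaw 59.58
0.6191704064027835 0.6412694887370284
b4 937 [0.579  0.0666] z [0.0115 0.0133 0.0147] yaw 12.46
base [0.6988 0.0624 0.01  ] [0.6023 0.0467 0.01  ] [ 0.6235 -0.0819  0.01  ] tip [0.5336 0.009  0.06  ] collar [0.6438 0.0271 0.078 ] [0.6242 0.0236 0.078 ] tray [0.6059 0.0884 0.02  ] [0.5444 0.1785 0.02  ] [0.6949 0.1513 0.02  ]
```

```bash
python3 -c "
from h import *
plan([.6338,.0257,.041],9.3)"
```

```text
shift mm [ 92.7   7.  236. ] dist 254 curyaw 9.2 turn -0.002
```

apply_moves([
  [0.5, 50, 7, 30, 0],
  [0.5, 93, 7, 60, 0],
  [0.5, 93, 7, 90, 0],
  [0.5, 93, 7, 120, 0],
  [0.5, 93, 7, 120, 0],
])

```text
t: 5.6
position: [0.6316, 0.0232, 0.1526]
tool_rot: [0.997, 0.079, -0.005, 0.0]
contact_force: [-0.8, -0.9, -1.1]
finger_gap: 0.0641
gripper_force: 0.0
```

```bash
python3 -c "
from h import *
st();plan([.6338,.0257,.041],9.3)"
```

```text
t 5.6 p [0.6316 0.0232 0.1526] x [ 0.988  0.157 -0.011] y [ 0.157 -0.988  0.   ] z [-0.011 -0.002 -1.   ] F [-0.8 -0.9 -1.1] gap 0.06406431117486665 0.0 j [ 0.08  0.54 -0.23  1.69  0.15  0.93 -1.62]
shift mm [  3.7  -2.1 111.6] dist 112 curyaw 9.0 turn -0.005
```

apply_moves([
  [0.5, 0, 0, 40, 0],
  [0.5, 0, 0, 80, 0],
  [0.5, 0, 0, 105, 0],
  [0.5, 0, 0, 116, 0],
  [0.5, 0, 0, 116, 0],
])

```text
t: 6.1
position: [0.635, 0.025, 0.0421]
tool_rot: [0.997, 0.079, -0.001, 0.0]
contact_force: [0.2, -0.1, -0.1]
finger_gap: 0.064
gripper_force: 0.0
```

```bash
python3 -c "
from h import *
st();plan([.6338,.0257,.041],9.3)"
```

```text
t 6.1 p [0.635  0.025  0.0421] x [ 0.987  0.158 -0.001] y [ 0.158 -0.987  0.   ] z [-0.001 -0.001 -1.   ] F [ 0.2 -0.1 -0.1] gap 0.0639661452855087 0.0 j [ 0.05  0.69 -0.2   1.74  0.19  0.73 -1.65]
shift mm [-1.  -0.9  1.2] dist 2 curyaw 9.1 turn -0.003
```

apply_moves([
  [-1, 0, 0, 0, 0],
  [-1, 0, 0, 0, 0],
  [-1, 0, 0, 0, 0],
  [-1, 0, 0, 0, 0],
])

```text
t: 6.5
position: [0.6368, 0.0261, 0.0448]
tool_rot: [0.997, 0.08, 0.002, 0.0]
contact_force: [-1.4, -0.6, 7.8]
finger_gap: 0.0431
gripper_force: 62.5
```

apply_moves([
  [-1, 3, 0, 0, 0],
  [-1, 6, 0, 0, 0],
  [-1, 9, 0, 0, 0],
  [-1, 12, 0, 0, 0],
  [-1, 14, 0, 0, 0],
])

```text
t: 7.0
position: [0.6482, 0.0279, 0.0447]
tool_rot: [0.997, 0.08, -0.001, 0.001]
contact_force: [-9.1, -2.0, 13.6]
finger_gap: 0.043
gripper_force: 63.3
```

apply_moves([
  [-1, 2, 0, 0, 0],
  [-1, 3, 0, 0, 0],
  [-1, 4, 0, 0, 0],
  [-1, 4, 0, 0, 0],
  [-1, 4, 0, 0, 0],
])

```text
t: 7.5
position: [0.6518, 0.0285, 0.0447]
tool_rot: [0.997, 0.08, -0.001, 0.001]
contact_force: [-10.0, -2.4, 12.6]
finger_gap: 0.0428
gripper_force: 63.5
```

```bash
python3 -c "
from h import *
st();s=snap('wrist');pickle.dump(s,open('w5.pkl','wb'));cv2.imwrite('pics/w5.png',s['frame'])
s=snap('scene');pickle.dump(s,open('s5.pkl','wb'));c=[px(s,p) for p in ((.58,.017,.06),)];print(c)"
```

```text
t 7.5 p [0.6518 0.0285 0.0447] x [ 0.987  0.16  -0.003] y [ 0.16  -0.987  0.001] z [-0.003 -0.001 -1.   ] F [-10.   -2.4  12.6] gap 0.042839988293496445 63.45831871032715 j [ 0.05  0.71 -0.2   1.69  0.19  0.76 -1.65]
[array([302.0298926, 214.3891733])]
```

apply_moves([
  [-1, 2, 0, 0, 0],
  [-1, 4, 0, 0, 0],
  [-1, 4, 0, 0, 0],
  [-1, 4, 0, 0, 0],
])

```text
t: 8.0
position: [0.6526, 0.0286, 0.0446]
tool_rot: [0.997, 0.08, -0.005, 0.001]
contact_force: [-19.1, -3.3, 21.0]
finger_gap: 0.043
gripper_force: 64.5
```

```bash
cat >> h.py <<'E'
def tip(s):
    P=xyz(s).reshape(-1,3);ex=np.array([.987,.1605]);ey=np.array([-.1605,.987])
    a=(P[:,:2]-[.5864,.0182])@ex;b=(P[:,:2]-[.5864,.0182])@ey
    for z0,z1 in((.035,.05),(.05,.063),(.063,.075)):
        m=(abs(b)<.007)&(P[:,2]>z0)&(P[:,2]<z1)&(a<.04)&(a>-.12)
        print(z0,m.sum(),np.percentile(a[m],[1,50,99]).round(4) if m.any() else '')
E
python3 -c "
from h import *
st()
tip(pickle.load(open('scene.pkl','rb')));tip(snap('scene'));print('w');tip(pickle.load(open('w5.pkl','rb')));tip(snap('wrist'))"
```

```text
t 8.0 p [0.6526 0.0286 0.0446] x [ 0.987  0.159 -0.01 ] y [ 0.159 -0.987  0.001] z [-0.01  -0.003 -1.   ] F [-19.1  -3.3  21. ] gap 0.04304164636491856 64.5263671875 j [ 0.04  0.71 -0.2   1.69  0.19  0.77 -1.65]
0.035 2 [-0.0346 -0.0167  0.0011]
0.05 26 [-0.0527 -0.0389  0.0285]
0.063 93 [-0.0387 -0.0007  0.0396]
0.035 7 [-0.0765 -0.0707  0.0192]
0.05 85 [-0.0764 -0.038   0.0359]
0.063 63 [-0.0392  0.0137  0.0389]
w
0.035 0 
0.05 0 
0.063 634 [0.0236 0.035  0.0399]
0.035 0 
0.05 0 
0.063 583 [0.0236 0.0355 0.0399]
```

apply_moves([
  [0.5, -3, 0, 0, 0],
  [0.5, -3, 0, 0, 0],
  [0.5, -3, 0, 0, 0],
  [0.5, -3, 0, -50, 0],
  [0.5, -3, 0, -90, 0],
])

```text
t: 8.6
position: [0.654, 0.0295, 0.1326]
tool_rot: [0.997, 0.08, -0.001, -0.0]
contact_force: [1.0, -0.2, 1.5]
finger_gap: 0.0639
gripper_force: 0.0
```

```bash
python3 -c "
from h import *
st();tip(snap('scene'));plan([.5992,.0203,.09],9.2);plan([.5992,.0203,.040],9.2)"
```

```text
t 8.6 p [0.654  0.0295 0.1326] x [ 0.987  0.16  -0.001] y [ 0.16  -0.987 -0.001] z [-0.001  0.    -1.   ] F [ 1.  -0.2  1.5] gap 0.06393941286391787 0.0 j [ 0.06  0.6  -0.22  1.65  0.16  0.91 -1.63]
0.035 12 [-0.0775 -0.0678  0.0206]
0.05 82 [-0.0749 -0.0379  0.0324]
0.063 66 [-0.0311  0.0139  0.0392]
shift mm [-60.8   0.1  50.3] dist 79 curyaw 9.2 turn 0.0
shift mm [-61.4   0.  100.3] dist 118 curyaw 9.2 turn 0.0
```

apply_moves([
  [0, -40, 0, 0, 0],
  [0, -56, 0, 30, 0],
  [0, -56, 0, 70, 0],
  [0, -56, 0, 90, 0],
  [0, -56, 0, 90, 0],
])

```text
t: 9.15
position: [0.5966, 0.0202, 0.0392]
tool_rot: [0.997, 0.08, -0.003, -0.0]
contact_force: [-0.1, -1.4, -0.5]
finger_gap: 0.0425
gripper_force: 0.0
```

```bash
python3 -c "
from h import *
st();plan([.5992,.0203,.040],9.2)"
```

```text
t 9.15 p [0.5966 0.0202 0.0392] x [ 0.987  0.16  -0.006] y [ 0.16  -0.987 -0.001] z [-0.006 -0.    -1.   ] F [-0.1 -1.4 -0.5] gap 0.04251147210485339 0.0 j [ 0.06  0.65 -0.2   1.84  0.19  0.68 -1.66]
shift mm [ 2.5  0.3 -0.8] dist 3 curyaw 9.2 turn 0.0
```

Close, then draw out along −x by 60 mm.

apply_moves([
  [-1, 2, 0, 0, 0],
  [-1, 2, 0, 0, 0],
  [-1, 2, 0, 0, 0],
  [-1, 2, 0, 0, 0],
  [-1, 2, 0, 0, 0],
])

```text
t: 9.65
position: [0.6025, 0.021, 0.0437]
tool_rot: [0.997, 0.08, 0.002, -0.0]
contact_force: [2.9, 0.7, 4.4]
finger_gap: 0.0149
gripper_force: 59.9
```

apply_moves([
  [-1, -10, 0, 0, 0],
  [-1, -20, 0, 0, 0],
  [-1, -32, 0, 0, 0],
  [-1, -44, 0, 0, 0],
  [-1, -56, 0, 0, 0],
])

```text
t: 10.15
position: [0.5434, 0.0113, 0.0418]
tool_rot: [0.997, 0.08, -0.001, 0.0]
contact_force: [0.4, 0.6, -0.9]
finger_gap: 0.0149
gripper_force: 59.4
```

```bash
python3 -c "
from h import *
st()"
```

```text
t 10.15 p [0.5434 0.0113 0.0418] x [ 0.987  0.16  -0.002] y [ 0.16  -0.987  0.   ] z [-0.002 -0.    -1.   ] F [ 0.4  0.6 -0.9] gap 0.014851515704870357 59.44997012615204 j [ 0.08  0.58 -0.21  1.97  0.2   0.61 -1.66]
```

apply_moves([
  [-1, 0, 0, -30, 0],
  [-1, 0, 0, -60, 0],
  [-1, 0, 0, -90, 0],
  [-1, 0, 0, -110, 0],
  [-1, 0, 0, -110, 0],
])

```text
t: 10.65
position: [0.5465, 0.0116, 0.1549]
tool_rot: [0.997, 0.08, 0.003, 0.0]
contact_force: [1.1, -0.3, -1.1]
finger_gap: 0.015
gripper_force: 59.3
```

```bash
python3 -c "
from h import *
st();plan([.6652,.195,.15],34.3)
s=snap('scene');P=xyz(s).reshape(-1,3);p=robot.state()['position'];ex=np.array([.987,.1605]);ey=np.array([-.1605,.987])
a=(P[:,:2]-p[:2])@ex;b=(P[:,:2]-p[:2])@ey
for lo in (-.1,-.085,-.07,-.055,-.04,-.025,.02,.035):
    m=(abs(b)<.012)&(a>lo)&(a<lo+.015)&(P[:,2]>p[2]-.03)&(P[:,2]<p[2]+.05);print(lo,m.sum(),np.percentile(P[m,2]-p[2],[5,50,95]).round(4) if m.any() else '')
"
```

```text
t 10.65 p [0.5465 0.0116 0.1549] x [0.987 0.16  0.005] y [ 0.16  -0.987  0.001] z [ 0.005 -0.    -1.   ] F [ 1.1 -0.3 -1.1] gap 0.014990236986377442 59.31183993816376 j [ 0.12  0.41 -0.25  1.91  0.13  0.83 -1.61]
shift mm [ 146.4 -162.1    5.4] dist 218 curyaw 9.2 turn -0.438
-0.1 11 [0.0051 0.0075 0.0113]
-0.085 41 [0.0043 0.0121 0.019 ]
-0.07 44 [0.0058 0.0163 0.0205]
-0.055 42 [0.0039 0.0174 0.0208]
-0.04 40 [0.0082 0.0181 0.0214]
-0.025 47 [0.0081 0.0202 0.0243]
0.02 4 [0.0109 0.0132 0.0159]
0.035 6 [0.0115 0.0142 0.0179]
```

apply_moves([
  [-1, 30, -33, 0, -0.09],
  [-1, 60, -66, 0, -0.18],
  [-1, 90, -100, 0, -0.27],
  [-1, 120, -133, 0, -0.36],
  [-1, 146, -162, 0, -0.44],
])

```text
t: 11.2
position: [0.6631, 0.1967, 0.1496]
tool_rot: [0.955, 0.298, -0.002, -0.0]
contact_force: [0.5, -0.4, -1.2]
finger_gap: 0.0144
gripper_force: 59.3
```

apply_moves([
  [-1, 0, 0, 0, 0],
  [-1, 0, 0, 0, 0],
])

```text
t: 11.4
position: [0.662, 0.1954, 0.1493]
tool_rot: [0.955, 0.297, -0.002, -0.0]
contact_force: [-0.2, -1.0, -1.4]
finger_gap: 0.0148
gripper_force: 59.3
```

```bash
python3 -c "
from h import *
st();plan([.6652,.195,.006],34.3)
s=snap('wrist');pickle.dump(s,open('w6.pkl','wb'));cv2.imwrite('pics/w6.png',s['frame'])"
```

```text
t 11.4 p [0.662  0.1954 0.1493] x [ 0.824  0.566 -0.004] y [ 0.566 -0.824 -0.002] z [-0.004 -0.001 -1.   ] F [-0.2 -1.  -1.4] gap 0.01479652061097718 59.3059104681015 j [-0.1   0.65 -0.34  1.54  0.25  1.   -1.49]
shift mm [  3.    2.4 143.2] dist 143 curyaw 34.5 turn 0.003
```

View pics/w6.png

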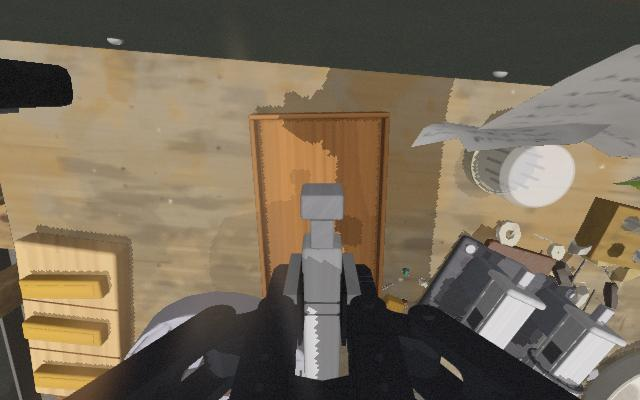

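```bash
python3 -c "
from h import *
s=pickle.load(open('w6.pkl','rb'))
a,b=ray(s,250,116,.02),ray(s,389,113,.02);print(a,b,np.linalg.norm(a-b));d=(b-a)/np.linalg.norm(b-a);n=np.array([d[1],-d[0],0])
n=n if n[0]<0 else -n
c=(a+b)/2+.086*n;print('centre',c,'yaw',np.degrees(np.arctan2(-n[1],-n[0])))
print(c-n*.023)"
```

```text
[0.68197122 0.27689676 0.02      ] [0.74478309 0.18940135 0.02      ] 0.10770690632280538
centre [0.64351529 0.18299609 0.02      ] yaw 35.67409888489194
[0.66219928 0.19640909 0.02      ]
```

apply_moves([
  [-1, 1, 0, 40, 0],
  [-1, 1, 0, 80, 0],
  [-1, 1, 0, 115, 0],
  [-1, 1, 0, 130, 0],
  [-1, 1, 0, 139, 0],
])

```text
t: 11.95
position: [0.6635, 0.1937, 0.0116]
tool_rot: [0.955, 0.295, -0.001, 0.0]
contact_force: [-0.0, 0.4, -0.9]
finger_gap: 0.015
gripper_force: 59.3
```

apply_moves([
  [-1, 0, 0, 0, 0],
  [-1, 0, 0, 2, 0],
])

```text
t: 12.15
position: [0.6659, 0.1958, 0.0132]
tool_rot: [0.955, 0.296, 0.002, 0.0]
contact_force: [0.1, 0.3, -1.3]
finger_gap: 0.0149
gripper_force: 59.3
```

apply_moves([
  [-1, 0, 0, 4, 0],
  [-1, 0, 0, 7, 0],
  [-1, 0, 0, 7, 0],
])

```text
t: 12.45
position: [0.6648, 0.1957, 0.0047]
tool_rot: [0.955, 0.296, 0.0, 0.0]
contact_force: [0.1, -0.2, -1.1]
finger_gap: 0.0147
gripper_force: 59.4
```

```bash
python3 -c "
from h import *
st()"
```

```text
t 12.45 p [0.6648 0.1957 0.0047] x [0.825 0.565 0.001] y [ 0.565 -0.825  0.   ] z [ 0.001  0.    -1.   ] F [ 0.1 -0.2 -1.1] gap 0.014733356248703953 59.44645643234253 j [-0.14  0.83 -0.29  1.59  0.31  0.77 -1.53]
```

apply_moves([
  [-0.3, 0, 0, 0, 0],
  [-0.3, 0, 0, 0, 0],
  [-0.3, 0, 0, 0, 0],
  [-0.3, 0, 0, -40, 0],
  [-0.3, 0, 0, -80, 0],
])

```text
t: 12.95
position: [0.6633, 0.1952, 0.0836]
tool_rot: [0.955, 0.296, -0.002, -0.0]
contact_force: [1.5, -1.1, 1.4]
finger_gap: 0.0296
gripper_force: 0.0
```

apply_moves([
  [1, 0, 0, -50, 0],
  [1, 0, 0, -90, 0],
  [1, -40, 0, -110, 0],
  [1, -80, 0, -110, 0],
  [1, -80, 0, -110, 0],
])

```text
t: 13.45
position: [0.5949, 0.1468, 0.1947]
tool_rot: [0.956, 0.295, -0.002, 0.001]
contact_force: [-0.0, -0.4, -1.1]
finger_gap: 0.0854
gripper_force: 0.0
```

```bash
python3 -c "
from h import *
st();s=snap('wrist');pickle.dump(s,open('w7.pkl','wb'));cv2.imwrite('pics/w7.png',s['frame'])"
```

```text
t 13.45 p [0.5949 0.1468 0.1947] x [ 0.826  0.564 -0.004] y [ 0.564 -0.826  0.002] z [-0.002 -0.004 -1.   ] F [-0.  -0.4 -1.1] gap 0.08541419375775547 0.0 j [-0.02  0.48 -0.38  1.71  0.21  0.99 -1.44]
```

View pics/w7.png

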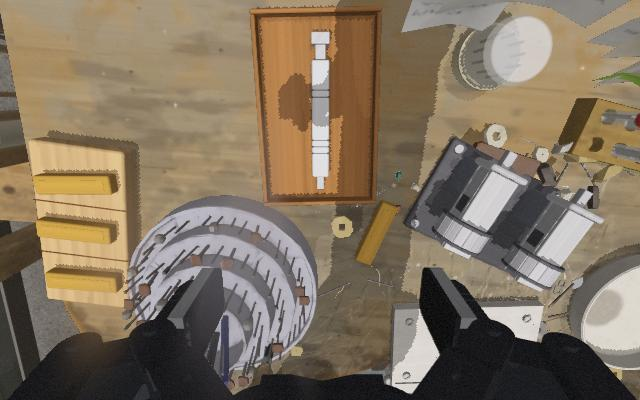

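```bash
cat >> h.py <<'E'
def blanks(s,zmin=.030,zmax=.042,reg=(.3,.55,.22,.42)):
    P=xyz(s);h=cv2.cvtColor(s["frame"],cv2.COLOR_BGR2HSV)
    m=(P[...,2]>zmin)&(P[...,2]<zmax)&(P[...,0]>reg[0])&(P[...,0]<reg[1])&(P[...,1]>reg[2])&(P[...,1]<reg[3])&(s["depth"]>0)
    n,l,st_,c=cv2.connectedComponentsWithStats(m.astype(np.uint8),connectivity=4)
    for i in range(1,n):
        if st_[i,4]<60: continue
        q=P[l==i];r=cv2.minAreaRect((q[:,:2]*1000).astype(np.float32));b=cv2.boxPoints(r);e=[b[1]-b[0],b[2]-b[1]];e=max(e,key=np.linalg.norm)
        print(st_[i,4],"c",np.round(np.array(r[0])/1000,4),"size",np.round(r[1],1),"yaw",round(np.degrees(np.arctan2(e[1],e[0]))%180,1),"z",np.median(q[:,2]).round(4))
E
python3 - <<'E'
from h import *
s=pickle.load(open('w7.pkl','rb'));blanks(s);blanks(s,.009,.016,(.5,.64,.03,.12))
s=pickle.load(open('w6.pkl','rb'));blanks(s)
E
```

```text
1521 c [0.466  0.3358] size [18.5 70.5] yaw 123.5 z 0.0352
1610 c [0.4611 0.242 ] size [ 30.2 131.1] yaw 169.5 z 0.0369
1401 c [0.4221 0.3177] size [18.8 70.6] yaw 117.2 z 0.0352
1257 c [0.3743 0.2901] size [19.4 71. ] yaw 118.6 z 0.0351
658 c [0.6215 0.0417] size [37.1 23.7] yaw 1.0 z 0.0102
1116 c [0.5779 0.0669] size [69.9 18.3] yaw 13.0 z 0.0131
1679 c [0.4659 0.336 ] size [19.2 71.1] yaw 124.1 z 0.0351
893 c [0.4857 0.2441] size [14.7 88.3] yaw 157.4 z 0.037
1534 c [0.422  0.3175] size [19.2 70.4] yaw 117.3 z 0.0351
1010 c [0.3721 0.2937] size [20.7 62.7] yaw 119.5 z 0.035
```

Run:
```python
from h import *
plan([.466,.336,.195],123.6)
for f in('w3.pkl','w4.pkl','top.pkl'):
    s=pickle.load(open(f,'rb'));P=xyz(s).reshape(-1,3);d=np.hypot(P[:,0]-.662,P[:,1]+.228)
    q=P[(P[:,2]>.025)&(P[:,2]<.032)&(d>.055)&(d<.08)][:,:2]
    A=np.c_[2*q,np.ones(len(q))];x=np.linalg.lstsq(A,(q**2).sum(1),rcond=None)[0];print(f,len(q),x[:2].round(4),np.sqrt(x[2]+x[:2]@x[:2]).round(4))
```

```text
shift mm [  -2.5 -228.9   -0.4] dist 229 curyaw 34.3 turn -1.558
w3.pkl 1352 [ 0.6677 -0.2282] 0.0668
w4.pkl 1582 [ 0.6675 -0.2267] 0.0669
top.pkl 83 [ 0.6641 -0.2259] 0.0668
```

apply_moves([
  [0.3, 0, -22, 0, -0.15],
  [0.3, 0, -45, 0, -0.3],
  [0.3, 0, -68, 0, -0.45],
  [0.3, 0, -91, 0, -0.6],
  [0.3, 0, -115, 0, -0.74],
])

```text
t: 14.0
position: [0.5337, 0.2467, 0.1942]
tool_rot: [0.782, 0.624, 0.0, -0.0]
contact_force: [0.6, -0.0, -1.0]
finger_gap: 0.0556
gripper_force: 0.0
```

```bash
python3 -c "
from h import *
st();plan([.466,.336,.12],123.6)"
```

```text
t 14.0 p [0.5337 0.2467 0.1942] x [0.222 0.975 0.001] y [ 0.975 -0.222  0.   ] z [ 0.     0.001 -1.   ] F [ 0.6 -0.  -1. ] gap 0.055613309774753594 0.0 j [-0.05  0.48 -0.57  1.76  0.3   0.99 -0.97]
shift mm [ 71.9 -85.9  74.3] dist 134 curyaw 77.2 turn -0.811
```

apply_moves([
  [0, 15, -18, 10, -0.15],
  [0, 30, -36, 25, -0.3],
  [0, 45, -54, 40, -0.45],
  [0, 60, -72, 60, -0.6],
  [0, 72, -86, 70, -0.75],
])

```text
t: 14.5
position: [0.4651, 0.3366, 0.1228]
tool_rot: [0.498, 0.867, -0.0, -0.001]
contact_force: [0.8, -0.8, -0.5]
finger_gap: 0.0429
gripper_force: 0.0
```

```bash
python3 -c "
from h import *
st();plan([.466,.336,.026],123.6);blanks(snap('wrist'))"
```

```text
t 14.5 p [0.4651 0.3366 0.1228] x [-0.503  0.864  0.001] y [ 0.864  0.503 -0.001] z [-0.002  0.    -1.   ] F [ 0.8 -0.8 -0.5] gap 0.04292647307476863 0.0 j [-0.15  0.6  -0.71  1.84  0.49  0.89 -0.57]
shift mm [-1.1  0.6 96.8] dist 97 curyaw 120.2 turn -0.059
2515 c [0.3737 0.2905] size [18.7 70. ] yaw 119.2 z 0.0352
2409 c [0.4211 0.3178] size [18.4 69.8] yaw 117.1 z 0.0353
2296 c [0.4653 0.3362] size [18.  70.2] yaw 124.0 z 0.0353
2094 c [0.4038 0.2363] size [75.7 24.8] yaw 26.2 z 0.0368
1282 c [0.4935 0.2348] size [22.3 65.6] yaw 148.2 z 0.0368
```

apply_moves([
  [0, -1, 0, 30, -0.06],
  [0, -1, 0, 60, -0.06],
  [0, -1, 0, 85, -0.06],
  [0, -1, 0, 95, -0.06],
  [0, -1, 0, 95, -0.06],
])

```text
t: 15.05
position: [0.4665, 0.3339, 0.0281]
tool_rot: [0.476, 0.879, -0.001, -0.001]
contact_force: [0.4, 0.5, 0.5]
finger_gap: 0.0428
gripper_force: 0.0
```

apply_moves([
  [-1, 0, 0, 0, 0],
  [-1, 0, 0, 0, 0],
  [-1, 0, 0, 0, 0],
  [-1, 0, 0, 0, 0],
  [-1, 0, 0, 0, 0],
])

```text
t: 15.55
position: [0.4676, 0.3349, 0.0309]
tool_rot: [0.476, 0.88, 0.001, 0.001]
contact_force: [-0.1, -0.8, 5.9]
finger_gap: 0.0153
gripper_force: 59.0
```

apply_moves([
  [-1, 0, 0, -20, 0],
  [-1, 0, 0, -60, 0],
  [-1, 0, 0, -110, 0],
  [-1, 0, 0, -160, 0],
  [-1, 0, 0, -170, 0],
])

```text
t: 16.05
position: [0.4687, 0.3364, 0.2054]
tool_rot: [0.475, 0.88, 0.004, 0.002]
contact_force: [-0.2, 0.9, -1.1]
finger_gap: 0.0155
gripper_force: 59.0
```

```bash
python3 -c "
from h import *
st()
c=np.array([.667,-.2275]);u=np.array([np.cos(np.radians(30)),.5])
plan([*(c+.022*u),.2],120);plan([*(c-.022*u),.2],120);print(c+.022*u,c-.022*u)"
```

```text
t 16.05 p [0.4687 0.3364 0.2054] x [-0.548  0.836 -0.   ] y [0.836 0.548 0.01 ] z [ 0.008  0.005 -1.   ] F [-0.2  0.9 -1.1] gap 0.015509515964736858 58.976245522499084 j [-0.08  0.5  -0.79  1.78  0.42  1.02 -0.45]
shift mm [-581.6 -121.2    4.3] dist 594 curyaw 123.2 turn 0.056
shift mm [-579.2 -165.1    3.8] dist 602 curyaw 123.2 turn 0.056
[ 0.68605256 -0.2165    ] [ 0.64794744 -0.2385    ]
```

apply_moves([
  [-1, -20, -4, 0, 0],
  [-1, -55, -11, 0, 0],
  [-1, -95, -19, 0, 0],
  [-1, -135, -28, 0, 0],
  [-1, -175, -36, 0, 0],
])

```text
t: 16.55
position: [0.5323, 0.1659, 0.1987]
tool_rot: [0.475, 0.88, -0.001, -0.0]
contact_force: [0.5, 0.8, -1.1]
finger_gap: 0.0154
gripper_force: 59.0
```

apply_moves([
  [-1, -40, -9, 0, 0],
  [-1, -80, -17, 0, 0],
  [-1, -120, -25, 0, 0],
  [-1, -160, -33, 0, 0],
  [-1, -200, -42, 0, 0],
])

```text
t: 17.05
position: [0.6068, -0.0243, 0.1987]
tool_rot: [0.476, 0.88, -0.0, -0.0]
contact_force: [-0.1, 0.1, -0.8]
finger_gap: 0.0153
gripper_force: 59.0
```

apply_moves([
  [-1, -40, -9, 0, 0],
  [-1, -80, -17, 0, 0],
  [-1, -120, -25, 0, 0],
  [-1, -160, -34, 0, 0],
  [-1, -195, -41, 0, 0],
])

```text
t: 17.55
position: [0.6791, -0.2109, 0.1982]
tool_rot: [0.476, 0.879, -0.001, -0.0]
contact_force: [-0.1, 0.9, -0.5]
finger_gap: 0.0152
gripper_force: 59.0
```

```bash
python3 -c "
from h import *
st();plan([.6861,-.2165,.035],120);s=snap('wrist');cv2.imwrite('pics/w8.png',s['frame'])"
```

```text
t 17.55 p [ 0.6791 -0.2109  0.1982] x [-0.547  0.837  0.   ] y [ 0.837  0.547 -0.002] z [-0.001 -0.001 -1.   ] F [-0.1  0.9 -0.5] gap 0.015236077217496832 58.95590901374817 j [ 0.67  0.71 -0.66  1.43  0.45  1.16  0.52]
shift mm [ -8.5   3.1 163.2] dist 163 curyaw 123.1 turn 0.055
```

View pics/w8.png

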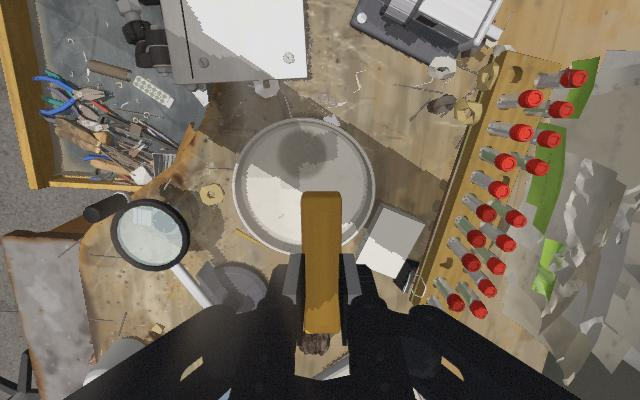

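apply_moves([
  [-1, -8, 3, 45, 0],
  [-1, -8, 3, 90, 0],
  [-1, -8, 3, 130, 0],
  [-1, -8, 3, 160, 0],
  [-1, -8, 3, 174, 0],
])

```text
t: 18.1
position: [0.6834, -0.2125, 0.0207]
tool_rot: [0.475, 0.88, -0.001, -0.003]
contact_force: [-0.5, -0.3, -1.1]
finger_gap: 0.0155
gripper_force: 59.0
```

apply_moves([
  [-1, 0, 0, 3, 0],
  [-1, 0, 0, 6, 0],
  [-1, 0, 0, 6, 0],
])

```text
t: 18.4
position: [0.6874, -0.2132, 0.0209]
tool_rot: [0.475, 0.88, 0.0, 0.001]
contact_force: [0.9, -0.6, -2.1]
finger_gap: 0.0156
gripper_force: 59.0
```

```bash
python3 -c "
from h import *
st()"
```

```text
t 18.4 p [ 0.6874 -0.2132  0.0209] x [-0.548  0.837 -0.002] y [0.837 0.548 0.002] z [ 0.002 -0.001 -1.   ] F [ 0.9 -0.6 -2.1] gap 0.015602585335737228 58.96780729293823 j [ 0.61  0.91 -0.56  1.5   0.57  0.9   0.44]
```

apply_moves([
  [-1, 0, 0, 3, 0],
  [-1, 0, 0, 5, 0],
  [-1, 0, 0, 5, 0],
])

```text
t: 18.7
position: [0.6864, -0.2132, 0.0146]
tool_rot: [0.475, 0.88, -0.0, 0.0]
contact_force: [0.2, 0.1, -1.3]
finger_gap: 0.0156
gripper_force: 59.0
```

apply_moves([
  [-0.4, 0, 0, 0, 0],
  [-0.4, 0, 0, 0, 0],
  [-0.4, 0, 0, 0, 0],
  [-0.4, 0, 0, -40, 0],
  [-0.4, 0, 0, -90, 0],
])

```text
t: 19.2
position: [0.6844, -0.2127, 0.1023]
tool_rot: [0.475, 0.88, -0.001, -0.003]
contact_force: [0.5, -0.8, 0.4]
finger_gap: 0.0256
gripper_force: 0.0
```

apply_moves([
  [0, 0, 0, -50, 0],
  [0, 40, 8, -90, 0],
  [0, 80, 17, -90, 0],
  [0, 120, 25, -90, 0],
  [0, 165, 34, -90, 0],
])

```text
t: 19.7
position: [0.6241, -0.0556, 0.1952]
tool_rot: [0.476, 0.879, 0.0, 0.001]
contact_force: [-0.2, 1.0, 0.5]
finger_gap: 0.0427
gripper_force: 0.0
```

```bash
python3 -c "
from h import *
st();blanks(snap('top'),.008,.026,(.61,.72,-.28,-.17));plan([.4215,.3177,.19],117.2)"
```

```text
t 19.7 p [ 0.6241 -0.0556  0.1952] x [-0.547  0.837 -0.002] y [0.837 0.547 0.001] z [ 0.002 -0.001 -1.   ] F [-0.2  1.   0.5] gap 0.04268035482934394 0.0 j [ 0.54  0.58 -0.71  1.66  0.42  1.06  0.28]
116 c [ 0.6822 -0.2112] size [24.3 74.2] yaw 122.8 z 0.0159
shift mm [412.2  36.3   7.4] dist 414 curyaw 123.8 turn 0.115
```

apply_moves([
  [0, 50, 0, -30, 0],
  [0, 100, 0, -30, 0],
  [0, 150, 0, -30, 0],
  [0, 200, 0, -30, 0],
  [0, 250, 10, -30, 0],
])

```text
t: 20.25
position: [0.4975, 0.1516, 0.2247]
tool_rot: [0.476, 0.88, -0.0, 0.001]
contact_force: [1.3, -0.3, 0.1]
finger_gap: 0.0424
gripper_force: 0.0
```

apply_moves([
  [0, 50, 5, 0, 0.05],
  [0, 100, 15, 0, 0.11],
  [0, 150, 26, 20, 0.11],
  [0, 162, 26, 60, 0.11],
  [0, 162, 26, 90, 0.11],
])

```text
t: 20.75
position: [0.4296, 0.3039, 0.1334]
tool_rot: [0.52, 0.854, 0.001, -0.0]
contact_force: [-0.1, -0.5, -0.2]
finger_gap: 0.0426
gripper_force: 0.0
```

```bash
python3 -c "
from h import *
st();plan([.4213,.3177,.0215],117.2);blanks(snap('wrist'))"
```

```text
t 20.75 p [0.4296 0.3039 0.1334] x [-0.459  0.889  0.002] y [0.889 0.459 0.001] z [-0.     0.002 -1.   ] F [-0.1 -0.5 -0.2] gap 0.04261444892952068 0.0 j [-0.08  0.52 -0.76  1.95  0.47  0.85 -0.61]
shift mm [ 15.9  -1.2 111.9] dist 113 curyaw 117.3 turn 0.002
2258 c [0.4212 0.3179] size [17.9 69.8] yaw 116.8 z 0.0353
2309 c [0.3733 0.2903] size [18.8 69.5] yaw 119.0 z 0.0352
3554 c [0.4459 0.24  ] size [ 39.9 152.4] yaw 180.0 z 0.0368
```

apply_moves([
  [0, 16, -1, 30, 0],
  [0, 16, -1, 60, 0],
  [0, 16, -1, 90, 0],
  [0, 16, -1, 110, 0],
  [0, 16, -1, 110, 0],
])

```text
t: 21.3
position: [0.4232, 0.313, 0.0227]
tool_rot: [0.523, 0.852, -0.002, -0.001]
contact_force: [-0.2, 0.3, 0.4]
finger_gap: 0.0427
gripper_force: 0.0
```

apply_moves([
  [-1, 0, 0, 0, 0],
  [-1, 0, 0, 0, 0],
  [-1, 0, 0, 0, 0],
  [-1, 0, 0, 0, 0],
  [-1, 0, 0, 0, 0],
])

```text
t: 21.8
position: [0.4249, 0.315, 0.026]
tool_rot: [0.523, 0.852, 0.001, 0.001]
contact_force: [-0.4, -0.9, 7.2]
finger_gap: 0.0161
gripper_force: 59.8
```

apply_moves([
  [-1, 0, 0, -20, 0],
  [-1, 0, 0, -60, 0],
  [-1, 0, 0, -110, 0],
  [-1, 0, 0, -160, 0],
  [-1, 0, 0, -185, 0],
])

```text
t: 22.3
position: [0.4249, 0.3157, 0.214]
tool_rot: [0.523, 0.852, 0.003, 0.002]
contact_force: [0.5, 0.7, -1.3]
finger_gap: 0.0158
gripper_force: 59.0
```

```bash
python3 -c "
from h import *
st()
u=np.array([np.cos(np.radians(30)),.5])
plan([*(np.array([.683,-.2115])-.046*u),.21],120);print(np.array([.683,-.2115])-.046*u)"
```

```text
t 22.3 p [0.4249 0.3157 0.214 ] x [-0.453  0.891  0.   ] y [0.891 0.453 0.006] z [ 0.006  0.003 -1.   ] F [ 0.5  0.7 -1.3] gap 0.01584720913801271 58.97083818912506 j [-0.03  0.42 -0.84  1.88  0.37  1.   -0.55]
shift mm [-589.4  -54.7    3.5] dist 592 curyaw 116.9 turn -0.053
[ 0.64316283 -0.2345    ]
```

apply_moves([
  [-1, -20, 15, 0, 0],
  [-1, -50, 35, 0, 0],
  [-1, -90, 45, 0, 0],
  [-1, -130, 45, 0, 0],
  [-1, -170, 45, 0, -0.03],
])

```text
t: 22.8
position: [0.5416, 0.1817, 0.2098]
tool_rot: [0.51, 0.86, 0.0, 0.0]
contact_force: [-0.5, -0.2, -0.8]
finger_gap: 0.0162
gripper_force: 58.9
```

apply_moves([
  [-1, -40, -9, 0, 0],
  [-1, -80, -18, 0, 0],
  [-1, -120, -27, 0, 0],
  [-1, -160, -36, 0, 0],
  [-1, -200, -45, 0, 0],
])

```text
t: 23.3
position: [0.5975, -0.0159, 0.21]
tool_rot: [0.51, 0.86, 0.0, 0.0]
contact_force: [1.0, 0.1, -1.2]
finger_gap: 0.0162
gripper_force: 58.9
```

```bash
python3 -c "
from h import *
st();plan([.643,-.2345,.21],121)"
```

```text
t 23.3 p [ 0.5975 -0.0159  0.21  ] x [-0.479  0.878 -0.001] y [0.878 0.479 0.001] z [ 0.001 -0.    -1.   ] F [ 1.   0.1 -1.2] gap 0.01617606512797957 58.92765998840332 j [ 0.52  0.52 -0.74  1.72  0.4   1.06  0.14]
shift mm [-2.137e+02 -6.480e+01  1.000e-01] dist 223 curyaw 118.6 turn -0.041
```

apply_moves([
  [-1, -40, -13, 0, 0],
  [-1, -85, -27, 0, -0.04],
  [-1, -130, -40, 0, -0.04],
  [-1, -175, -54, 0, -0.04],
  [-1, -208, -64, 0, -0.04],
])

```text
t: 23.8
position: [0.6405, -0.2318, 0.2096]
tool_rot: [0.494, 0.869, -0.001, 0.001]
contact_force: [0.2, -0.0, -1.2]
finger_gap: 0.0161
gripper_force: 58.9
```

apply_moves([
  [-1, 0, 0, 40, 0],
  [-1, 0, 0, 80, 0],
  [-1, 0, 0, 120, 0],
  [-1, 0, 0, 120, 0],
])

```text
t: 24.2
position: [0.6363, -0.2269, 0.0836]
tool_rot: [0.493, 0.87, -0.001, -0.005]
contact_force: [-1.3, 0.4, -2.5]
finger_gap: 0.0162
gripper_force: 58.9
```

```bash
python3 -c "
from h import *
st();plan([.643,-.2345,.012],121)"
```

```text
t 24.2 p [ 0.6363 -0.2269  0.0836] x [-0.514  0.858  0.008] y [ 0.858  0.514 -0.007] z [-0.01   0.003 -1.   ] F [-1.3  0.4 -2.5] gap 0.016235552563232537 58.905980587005615 j [ 0.71  0.78 -0.62  1.59  0.52  0.95  0.45]
shift mm [-10.6   2.3  71.5] dist 72 curyaw 120.9 turn -0.001
```

apply_moves([
  [-1, -3, 1, 25, 0],
  [-1, -3, 1, 50, 0],
  [-1, -3, 1, 66, 0],
  [-1, -3, 1, 74, 0],
  [-1, -3, 1, 74, 0],
])

```text
t: 24.7
position: [0.6432, -0.2292, 0.0154]
tool_rot: [0.493, 0.87, -0.0, -0.0]
contact_force: [-0.5, 0.2, -1.2]
finger_gap: 0.0161
gripper_force: 59.0
```

```bash
python3 -c "
from h import *
st();plan([.643,-.2345,.012],121)"
```

```text
t 24.7 p [ 0.6432 -0.2292  0.0154] x [-0.514  0.858  0.   ] y [ 0.858  0.514 -0.   ] z [-0.  0. -1.] F [-0.5  0.2 -1.2] gap 0.016120099016254406 58.96614074707031 j [ 0.67  0.87 -0.57  1.6   0.58  0.85  0.41]
shift mm [-4.4 -2.9  3.4] dist 6 curyaw 120.9 turn -0.001
```

apply_moves([
  [-1, 0, 0, 3, 0],
  [-1, 0, 0, 4, 0],
  [-0.4, 0, 0, 4, 0],
  [-0.4, 0, 0, 4, 0],
  [-0.4, 0, 0, 4, 0],
])

```text
t: 25.2
position: [0.6436, -0.2293, 0.0118]
tool_rot: [0.493, 0.87, 0.0, 0.0]
contact_force: [-0.0, 0.4, 0.6]
finger_gap: 0.0255
gripper_force: 0.0
```

apply_moves([
  [-0.4, 0, 0, -40, 0],
  [-0.4, 0, 0, -90, 0],
  [0, 0, 0, -140, 0],
  [0, 40, 12, -190, 0],
  [0, 80, 24, -205, 0],
])

```text
t: 25.7
position: [0.6259, -0.1572, 0.2164]
tool_rot: [0.495, 0.869, 0.0, 0.003]
contact_force: [0.5, -0.4, 0.1]
finger_gap: 0.0426
gripper_force: 0.0
```

apply_moves([
  [0, 50, 20, 0, 0],
  [0, 100, 40, 0, 0],
  [0, 145, 60, 0, 0],
  [0, 190, 70, 0, 0],
  [0, 235, 70, 0, 0],
])

```text
t: 26.2
position: [0.5635, 0.0854, 0.2132]
tool_rot: [0.492, 0.87, 0.001, 0.0]
contact_force: [0.7, 0.8, -0.6]
finger_gap: 0.0433
gripper_force: 0.0
```

```bash
python3 -c "
from h import *
st();blanks(snap('top'),.008,.026,(.61,.72,-.28,-.17));plan([.3735,.2904,.14],119)"
```

```text
t 26.2 p [0.5635 0.0854 0.2132] x [-0.515  0.857  0.   ] y [0.857 0.515 0.002] z [ 0.002  0.001 -1.   ] F [ 0.7  0.8 -0.6] gap 0.04329171811190291 0.0 j [ 0.39  0.48 -0.78  1.78  0.39  1.04  0.01]
119 c [ 0.688  -0.2075] size [32.4 76.8] yaw 124.0 z 0.0159
125 c [ 0.6401 -0.2196] size [28.5 73.2] yaw 120.6 z 0.016
shift mm [263.6 -54.2  74.9] dist 279 curyaw 121.6 turn 0.046
```

apply_moves([
  [0, 50, 10, 0, 0],
  [0, 100, 15, 0, 0],
  [0, 150, 15, 0, 0],
  [0, 200, 0, 0, 0],
  [0, 240, -25, 0, 0.04],
])

```text
t: 26.75
position: [0.4182, 0.2778, 0.2131]
tool_rot: [0.51, 0.86, 0.001, -0.0]
contact_force: [0.4, 0.1, 1.0]
finger_gap: 0.0429
gripper_force: 0.0
```

apply_moves([
  [0, 18, -24, 0, 0],
  [0, 18, -26, 40, 0],
  [0, 18, -26, 70, 0],
  [0, 18, -26, 70, 0],
])

```text
t: 27.15
position: [0.3858, 0.2768, 0.1401]
tool_rot: [0.51, 0.86, -0.003, -0.001]
contact_force: [-0.1, -0.2, 0.6]
finger_gap: 0.0428
gripper_force: 0.0
```

```bash
python3 -c "
from h import *
st();plan([.3735,.2904,.0215],119);blanks(snap('wrist'))"
```

```text
t 27.15 p [0.3858 0.2768 0.1401] x [-0.48   0.877 -0.001] y [ 0.877  0.48  -0.006] z [-0.005 -0.004 -1.   ] F [-0.1 -0.2  0.6] gap 0.04282485660340076 0.0 j [-0.02  0.44 -0.81  2.05  0.43  0.83 -0.58]
shift mm [ 17.9  -3.6 118.6] dist 120 curyaw 118.7 turn -0.005
2148 c [0.3732 0.2901] size [17.6 69.6] yaw 119.1 z 0.0353
725 c [0.4064 0.2449] size [87.5 11.6] yaw 26.9 z 0.0369
1355 c [0.4105 0.2369] size [69.4 22.5] yaw 22.5 z 0.0368
70 c [0.4843 0.251 ] size [ 2.3 19.9] yaw 162.5 z 0.0381
```

apply_moves([
  [0, 16, -3, 30, 0],
  [0, 16, -3, 60, 0],
  [0, 16, -3, 90, 0],
  [0, 16, -3, 113, 0],
  [0, 16, -3, 116, 0],
])

```text
t: 27.7
position: [0.3777, 0.291, 0.0261]
tool_rot: [0.51, 0.86, -0.001, -0.0]
contact_force: [-0.7, -0.5, -1.0]
finger_gap: 0.0429
gripper_force: 0.0
```

```bash
python3 -c "
from h import *
st();plan([.3732,.2901,.0215],119)"
```

```text
t 27.7 p [0.3777 0.291  0.0261] x [-0.479  0.878 -0.   ] y [ 0.878  0.479 -0.002] z [-0.001 -0.001 -1.   ] F [-0.7 -0.5 -1. ] gap 0.04285899317068068 0.0 j [-0.21  0.62 -0.63  2.11  0.65  0.61 -0.8 ]
shift mm [ 1.3 -4.3  4.6] dist 6 curyaw 118.6 turn -0.007
```

apply_moves([
  [0, 1, -4, 4, 0],
  [-1, 1, -4, 4, 0],
  [-1, 1, -4, 4, 0],
  [-1, 1, -4, 4, 0],
  [-1, 1, -4, 4, 0],
])

```text
t: 28.2
position: [0.3743, 0.2907, 0.0242]
tool_rot: [0.51, 0.86, 0.001, 0.001]
contact_force: [-1.2, -0.8, 6.3]
finger_gap: 0.0163
gripper_force: 58.9
```

apply_moves([
  [-1, 0, 0, 0, 0],
  [-1, 0, 0, -30, 0],
  [-1, 0, 0, -80, 0],
  [-1, 0, 0, -130, 0],
  [-1, 0, 0, -180, 0],
])

```text
t: 28.7
position: [0.373, 0.29, 0.2051]
tool_rot: [0.51, 0.86, 0.0, 0.0]
contact_force: [1.4, -0.2, -1.9]
finger_gap: 0.0161
gripper_force: 59.4
```

```bash
python3 -c "
from h import *
st();plan([.47,.27,.22],119);plan([.6,-.02,.22],75)"
```

```text
t 28.7 p [0.373  0.29   0.2051] x [-0.48   0.877 -0.   ] y [0.877 0.48  0.   ] z [ 0.  0. -1.] F [ 1.4 -0.2 -1.9] gap 0.01613886830079046 59.380667209625244 j [ 0.04  0.34 -0.9   2.01  0.33  0.94 -0.53]
shift mm [-64.1  75.5 -14.9] dist 100 curyaw 118.7 turn -0.006
shift mm [-380.9   50.4  -14.9] dist 384 curyaw 118.7 turn 0.762
```

apply_moves([
  [-1, -15, 20, -5, 0],
  [-1, -35, 50, -10, 0],
  [-1, -65, 80, -15, 0.1],
  [-1, -100, 90, -15, 0.2],
  [-1, -145, 88, -15, 0.32],
])

```text
t: 29.2
position: [0.5216, 0.206, 0.2188]
tool_rot: [0.641, 0.767, 0.002, -0.0]
contact_force: [1.6, 0.2, -1.3]
finger_gap: 0.0162
gripper_force: 59.4
```

```bash
python3 -c "
from h import *
st();plan([.595,-.02,.22],60)"
```

```text
t 29.2 p [0.5216 0.206  0.2188] x [-0.177  0.984  0.002] y [0.984 0.177 0.002] z [ 0.002  0.003 -1.   ] F [ 1.6  0.2 -1.3] gap 0.01621135698312214 59.409377574920654 j [ 0.15  0.44 -0.74  1.8   0.34  1.03 -0.55]
shift mm [-235.4   32.2   -1.7] dist 238 curyaw 100.2 turn 0.702
```

apply_moves([
  [-1, -45, 7, 0, 0.14],
  [-1, -90, 13, 0, 0.28],
  [-1, -137, 19, 0, 0.42],
  [-1, -184, 26, 0, 0.56],
  [-1, -230, 32, 0, 0.7],
])

```text
t: 29.7
position: [0.5932, -0.0176, 0.2188]
tool_rot: [0.867, 0.499, 0.001, 0.0]
contact_force: [1.0, 0.3, -2.0]
finger_gap: 0.0163
gripper_force: 59.4
```

```bash
python3 -c "
from h import *
st();plan([.664,-.2235,.22],31)"
```

```text
t 29.7 p [ 0.5932 -0.0176  0.2188] x [0.502 0.865 0.001] y [ 0.865 -0.502  0.001] z [ 0.001 -0.    -1.   ] F [ 1.   0.3 -2. ] gap 0.016344400189277953 59.41257834434509 j [ 0.38  0.45 -0.53  1.73  0.26  1.03 -0.77]
shift mm [-142.5  164.6   -1.1] dist 218 curyaw 59.9 turn 0.504
```

apply_moves([
  [-1, -28, 32, 0, 0.12],
  [-1, -57, 65, 0, 0.24],
  [-1, -86, 98, 0, 0.36],
  [-1, -114, 130, 0, 0.48],
  [-1, -141, 162, 0, 0.5],
])

```text
t: 30.2
position: [0.6635, -0.2202, 0.2187]
tool_rot: [0.963, 0.27, 0.0, 0.0]
contact_force: [1.3, 0.4, -1.8]
finger_gap: 0.0163
gripper_force: 59.4
```

apply_moves([
  [-1, 0, 0, 40, 0],
  [-1, 0, 0, 80, 0],
  [-1, 0, 0, 120, 0],
  [-1, 0, 0, 120, 0],
  [-1, 0, 0, 120, 0],
])

```text
t: 30.7
position: [0.6635, -0.2183, 0.0984]
tool_rot: [0.962, 0.272, 0.0, -0.0]
contact_force: [0.9, 0.3, -0.9]
finger_gap: 0.0161
gripper_force: 59.4
```

```bash
python3 -c "
from h import *
st();plan([.664,-.2235,.022],31);s=snap('wrist');cv2.imwrite('pics/w9.png',s['frame']);blanks(snap('top'),.008,.026,(.61,.72,-.28,-.17))"
```

```text
t 30.7 p [ 0.6635 -0.2183  0.0984] x [0.852 0.523 0.   ] y [ 0.523 -0.852 -0.001] z [-0.     0.001 -1.   ] F [ 0.9  0.3 -0.9] gap 0.01607214296434318 59.388901591300964 j [ 0.48  0.72 -0.32  1.55  0.26  0.92 -0.94]
shift mm [-2.4  4.8 76.4] dist 77 curyaw 31.6 turn 0.01
```

View pics/w9.png

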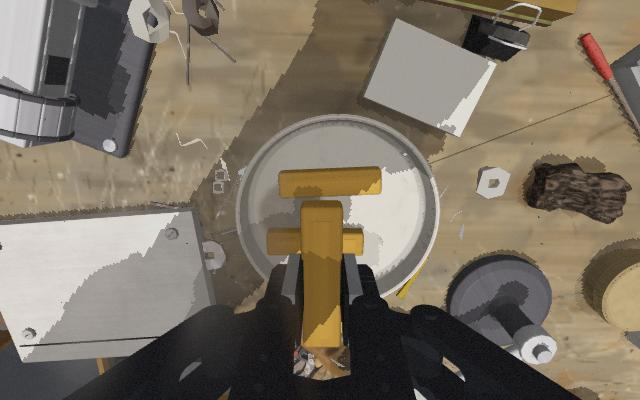

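apply_moves([
  [-1, -2, 5, 25, 0],
  [-1, -2, 5, 50, 0],
  [-1, -2, 5, 66, 0],
  [-1, -2, 5, 72, 0],
  [-1, -2, 5, 74, 0],
])

```text
t: 31.3
position: [0.6649, -0.2236, 0.0243]
tool_rot: [0.962, 0.272, 0.0, 0.0]
contact_force: [-0.5, -0.0, -0.9]
finger_gap: 0.0162
gripper_force: 59.4
```

```bash
python3 -c "
from h import *
st()"
```

```text
t 31.3 p [ 0.6649 -0.2236  0.0243] x [0.852 0.523 0.001] y [ 0.523 -0.852  0.001] z [ 0.001 -0.    -1.   ] F [-0.5 -0.  -0.9] gap 0.016201649552327665 59.39051806926727 j [ 0.47  0.81 -0.29  1.56  0.29  0.81 -0.96]
```

apply_moves([
  [-1, 0, 0, 2, 0],
  [-0.3, 0, 0, 2, 0],
  [-0.3, 0, 0, 2, 0],
  [-0.3, 0, 0, 2, 0],
  [-0.3, 0, 0, -30, 0],
])

```text
t: 31.8
position: [0.6611, -0.223, 0.0498]
tool_rot: [0.962, 0.272, -0.004, -0.002]
contact_force: [0.4, 0.4, -1.3]
finger_gap: 0.03
gripper_force: 0.0
```

apply_moves([
  [0, 0, 0, -50, 0],
  [0, 0, 0, -100, 0],
  [0, -30, 0, -150, 0],
  [0, -70, 0, -200, 0],
  [0, -70, 0, -200, 0],
])

```text
t: 32.3
position: [0.6043, -0.2629, 0.2588]
tool_rot: [0.963, 0.271, 0.002, 0.003]
contact_force: [0.5, -0.1, 0.8]
finger_gap: 0.0427
gripper_force: 0.0
```

```bash
python3 -c "
from h import *
st();s=snap('wrist');cv2.imwrite('pics/w10.png',s['frame']);R_=(.60,.74,-.30,-.16);blanks(s,.0255,.036,R_);blanks(s,.012,.022,R_)
t=snap('top');blanks(t,.009,.018,(.48,.68,.0,.1));cv2.imwrite('pics/t9.png',cv2.resize(t['frame'][120:260,180:440],None,fx=3,fy=3,interpolation=cv2.INTER_CUBIC))"
```

```text
t 32.3 p [ 0.6043 -0.2629  0.2588] x [0.853 0.521 0.002] y [ 0.521 -0.853  0.006] z [ 0.005 -0.004 -1.   ] F [ 0.5 -0.1  0.8] gap 0.04267249793334793 0.0 j [ 0.61  0.49 -0.36  1.54  0.19  1.14 -0.81]
1427 c [ 0.6683 -0.2281] size [136.4 136.2] yaw 89.1 z 0.0277
1165 c [ 0.6639 -0.2238] size [69.7 17.8] yaw 32.6 z 0.0311
904 c [ 0.6676 -0.2276] size [129.7 130.4] yaw 120.2 z 0.017
438 c [ 0.6968 -0.23  ] size [18.1 25.8] yaw 121.7 z 0.018
429 c [ 0.6719 -0.1932] size [18.1 25.1] yaw 121.7 z 0.0181
557 c [ 0.6323 -0.2118] size [17.3 35.7] yaw 121.4 z 0.018
236 c [ 0.655  -0.2492] size [17.3 14.6] yaw 31.3 z 0.018
79 c [0.5741 0.0679] size [68.4 19. ] yaw 10.0 z 0.013
```

View pics/w10.png

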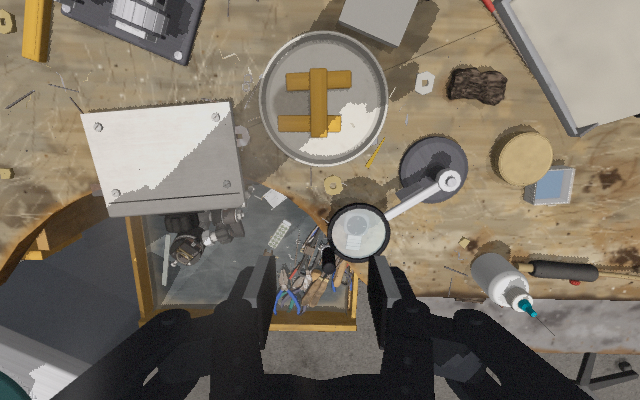

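View pics/t9.png

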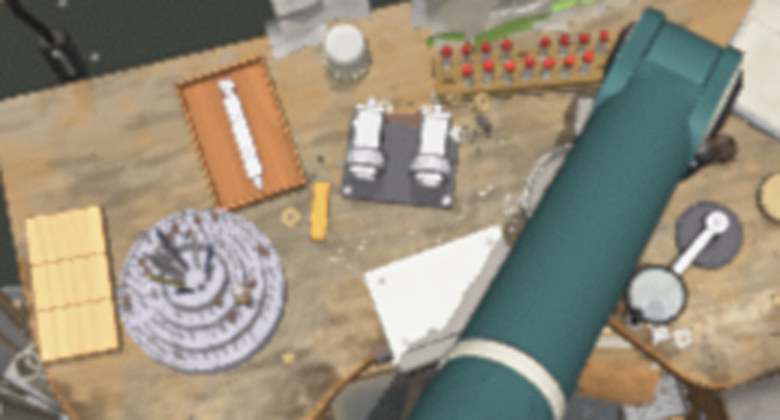

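```bash
python3 -c "
from h import *
print(robot.close_job())"
```

```text
the job is handed in; nothing more can be done
None
```

The job is handed in, with no verdict returned. The one loaded graver (socket a; b was empty) lies flat in the tool tray. Three blanks are in the dish, with the third lying across the other two, and the fourth is still on the bench. The magnifier arm measured within about 0.03 rad of the index fin, and no bystander was touched.

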